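Set the sliding heel stop of a shoe-polishing rest and clamp it

ROBOT

A 6-joint arm with a two-finger parallel gripper is mounted at the origin on the work surface. World frame = base frame: x ahead of the robot, y to its left, z up, the work surface at z = 0. Lengths are in m, angles in degrees, forces in N, time in s.
With the tool pointing down it reaches from about 0.4 to 0.825 m from the base axis. Payload 7 kg.
Tool frame: the origin (TCP) lies at the very end of the fingers, on their centre line; the grasp point (between the pads) lies hold_point_z behind it (hold_point_z is the distance from the TCP to the grasp point, in m); z points along the fingers, y is the direction in which the jaws open and shut (so a half turn about z gives the same grasp; the last joint's range is limited). The gripper opens to 88 mm and grips with 3 to 60 N. Pads are 19 mm wide; open, the fingers measure 130 mm over their backs; the gripper's body (78 mm by 193 mm) begins 47 mm behind the grasp point.
Start: joints at [-58.894, 20.546, 0.682, 0, -70.136, -16.507], TCP at [0.17, -0.653, 0.191] pointing down, gripper open.
Joint ranges: [-176.03, 176.03], [-82.01, 121.73], [-58.28, 71.71], [-173.87, 95.51], [-174.79, -0.11], [-173.66, 173.66]. Speed limits (degrees/s): [136.94, 136.94, 172.46, 180, 180, 180].

INTERFACE

Orientations are given as [roll, pitch, yaw] about the fixed x, y, z axes, in that order (R = Rz(yaw) Ry(pitch) Rx(roll)).
In Python, from plant import get_obs, snapshot, close_job, hold_point_z gives the robot as it stands. The module is installed in compiled form; this text tells all that it offers.
- The arm moves only by the tool jog_arm, never from a script. Its argument "commands" is a list of rows, each a list of 4 numbers: the shift along the world's x, y, z in mm, then the turn about the world's z in degrees. In form: [[x, y, z, turn], ...]. A call has exactly 10 rows; each row shifts and turns the commanded pose from where the row before left it; what a row does not reach is not made up. A row lasts 1/12 s, in which the tool goes at most 41.7 mm and 7.16 degrees, less where a joint would pass 70% of its speed; a pose out of reach is approached as far as the arm can. A call is refused whole if a number of a shift passes 41.7 or a number of a turn 7.16, either way. A call with a gripper value outside its range is refused whole. "fingers" is the finger opening in mm, from 0 to 87.6, set as the call begins (left out, the last holds). The fingers move at their own pace and stop on an object; the grip force is fixed at half the most. Time passes only in rows, so rows that do not move let the fingers close, or fill a call up. It gives the time, the measured TCP pose, the force and the opening at its end, in the units of the state.
- get_obs(): the state, without advancing time (a new reading comes with each control period).
- snapshot(name): name is "side" or "top"; returns a dict with "image" (420x560x3 uint8, red, green, blue), "fov_y" (degrees; the focal length in pixels is half the picture's height over the tangent of half this angle, whatever the lens; pixels are square), "cx", "cy" (the principal point, pixels), "dist_coeffs" ([k1, k2, p1, p2, k3] as OpenCV has them; the pictures are not rectified), "rvec" (rotation vector, rad) and "tvec" (3), from world to camera coordinates, as OpenCV has them. Camera axes: x right, y down, z forward; pixel columns grow to the right and rows downward; lengths in m; the calibration is good to about 2 mm. A picture is of the moment at which its call begins. There is no depth.
- close_job(): hands the job in, once; it reports no verdict.
The state is a dict: "clock": time; "joint_pos": joint angles; "qvel": joint speeds; "tau": joint torques, N m; "tool_pos": TCP position; "orientation": TCP orientation; "force": force on the tool from outside, world axes, zero at the start; "moment": the same for the moment, N m; "opening": finger opening in m.
Only numpy, scipy, OpenCV 4.12 (cv2) and the standard library are available. Lean on these libraries where they do the work, as an engineer would, in place of code of your own. Each camera call takes 0.05 s, during which the arm holds its last target.

TASK

The shoe rest has to be set for the next pair: slide its steel heel stop along the slot in its foot, towards the toe end, until the face of its rubber pad stands on the pencil line, easing it along without forcing it against its guide bolt. Then turn the T-knob clockwise until it grips firmly, hand-tight but not so hard that the insert tears out of the pine, let go, and leave the shoe-care things around it where they are.

Things in the scene. Friction and masses are not known exactly. Their poses are not given: they have to be found in the camera images.
- board: Pine board of the shoe rest, 490 x 120 x 20 mm, fixed flat on the shelf. Origin on its underside, below the guide bolt; x runs along the board to the toe end (board: x -125 to +365, y -60 to +60), z up, top at z = 20. Clamp screw at x = -36, y = 0. From x = 228 to 353 a pine toe block with sloping sole plate and toe stop rises to 105 mm above the shelf.
- guide: Fixed steel guide bolt in the foot's slot, between upright and T-knob: shank 8 mm, washer 20 mm across, hexagon head, top 12 mm above the board. Origin on its axis at the board's top. It only guides and is never turned. The slot leaves it 0.75 mm to each side: a stop pushed sideways, crooked or to the slot's end bears on it, and over 30 N there is too much.
- stop: Heel stop, 0.38 kg, slides freely while the knob is slack (about 2 N): folded steel angle. Foot 150 x 50 x 4 mm (x -150 to 0) flat on the board, slot 9.5 mm wide from x = -139 to -33. Upright at the foot's front end. Origin under the pad's face, middle of its width, at the board's top; x to the toe end, z up. Travel: face at board x = 38 to 98.
- pad_face (a point): Bottom edge of the face of the black rubber pad (face that looks to the toe end), middle of its width, at the board's top; same point and axes as the stop. The whole face is plane and upright and stands over the foot's front edge. This is what is set on the pencil line.
- stop_grip (a point): Centre of the stop's upright: 4 mm steel and 10 mm rubber pad, together 14 mm thick along x, 50 mm wide along y; 42 mm above the board's top, 20 mm below the upright's top edge and 7 mm behind the pad's face. Pinch here from above, across the thickness. Axes as the stop's.
- pencil_line (a point): Dark pencil line square across the board's top over its whole width, 3 mm wide, between the stop and the toe block. The point is the middle of the line; x axis along the board to the toe end.
- knob: Black rubber-bushed T-knob on its clamp screw (M10, 1.5 mm a turn), behind the upright. Steel flange 34 mm across, 5 mm thick; T-bar from 16 to 40 mm above the flange's underside. Origin on the axis at the flange's underside, z up. Clockwise from above tightens. At first slack: it turns freely (0.02 N m) through an unknown 0.4 to 1.9 rad before the flange meets the foot.
- knob_bar (a point): Centre of the T-bar: 56 mm long (along x), 22 mm thick (along y), 24 mm tall; grip across y from above. Once the flange meets the foot the moment climbs steeply, about 0.35 N m per rad (rubber bush included): below 0.14 N m is not yet tight, about 0.24 N m is firmly hand-tight, above 0.35 N m the insert tears out. It stays where left. One grasp may not turn far enough: let go and regrip.
- tin1_center (a point): Bystander: closed round steel polish tin, 76 mm across, 26 mm tall, on the shelf beside the board. Point at its centre.
- tin2_center (a point): Bystander: closed round steel polish tin, 64 mm across, 26 mm tall, standing on the board between the pencil line and the toe block. Point at its centre.
- brush_center (a point): Bystander: wooden shoe brush with black bristles, 165 x 52 x 46 mm, beside the board near the toe end. Point at its centre.
- dauber_center (a point): Bystander: red plastic dauber with a round bristle head, about 120 mm long, 26 mm tall, lying beside the board. Point near its centre.
- shoehorn_center (a point): Bystander: stainless shoehorn, about 195 x 38 mm, lying flat beside the board. Point at its centre.
Mind the look-alikes: they are no part of the job. What is shaped like the stop but yellow is not meant.

How it is judged:
By the outcome, as a careful person would: the job done as asked, in the order asked, and still so for the second after the job is handed in, with the robot touching nothing.
It also fails if it takes over 64 s, if anything falls off the work surface, if the arm or the gripper's body presses on something with over 40 N, if the wrist force passes 120 N, or if a joint passes its speed limit or range.

## Working session

There is one attempt and no reset: what is moved stays moved. The work goes in short steps, Python scripts to look and compute and a tool call to move; the robot and the scene stay as the last step left them, time stands still between calls to the robot, and variables do not carry over. Pictures are saved under pics/ and viewed, and the job is handed in when it is done.

Besides the shell and the picture viewer there is one more tool, called by a JSON object that holds its "name" and its "arguments", one argument or row to a line. jog_arm: Moves the arm, as the interface text tells. Its arguments: {"type":"object","properties":{"commands":{"type":"array","items":{"type":"array","items":{"type":"number"}}},"fingers":{"type":"number"}},"required":["commands"]}

```bash
mkdir -p pics; ls; cat > h.py <<'E'
import numpy as np, cv2, pickle
def cam(s):
    f=s["image"].shape[0]/2/np.tan(np.radians(s["fov_y"])/2)
    K=np.array([[f,0,s["cx"]],[0,f,s["cy"]],[0,0,1.]])
    return K,np.array(s["dist_coeffs"],float),np.array(s["rvec"],float),np.array(s["tvec"],float)
def ray(s,uv):
    K,d,r,t=cam(s); R=cv2.Rodrigues(r)[0]
    p=cv2.undistortPoints(np.array(uv,float).reshape(-1,1,2),K,d).reshape(-1,2)
    D=np.c_[p,np.ones(len(p))]@R
    return -R.T@t.ravel(),D
def onz(s,uv,z):
    c,D=ray(s,uv); return c+D*((z-c[2])/D[:,2])[:,None]
def proj(s,P):
    K,d,r,t=cam(s); return cv2.projectPoints(np.array(P,float).reshape(-1,1,3),r,t,K,d)[0].reshape(-1,2)
def take(tag):
    from plant import snapshot
    o={}
    for n in("side","top"):
        o[n]=snapshot(n); cv2.imwrite(f"pics/{n}_{tag}.png",o[n]["image"][:,:,::-1])
    pickle.dump(o,open(f"s_{tag}.pkl","wb")); return o
def load(tag): return pickle.load(open(f"s_{tag}.pkl","rb"))
E
python3 - <<'E'
from h import *
from plant import get_obs,hold_point_z
o=take("0"); print(hold_point_z,get_obs())
for n in o:
    s=o[n]; print(n,{k:v for k,v in s.items() if k!="image"}, ray(s,[[280,210]]))
E
```

```text
pics
0.0188 {'clock': 0.1, 'joint_pos': array([-5.88932993e+01,  2.05885587e+01,  6.41717162e-01, -1.55684482e-02,
       -7.01363816e+01, -1.65074985e+01]), 'qvel': array([ 0.09654746, -0.04181732,  0.18084422,  0.05907613, -0.05786582,
       -0.04230364]), 'tau': array([-6.92234153e-04, -5.84165668e+01,  2.93750417e+01,  7.01552331e+00,
        1.01572357e-02, -7.09956612e-05]), 'tool_pos': array([ 0.16999017, -0.65276662,  0.19042985]), 'orientation': array([ 1.79916048e+02, -9.61597314e-03, -1.65406091e+02]), 'force': array([-0.7721649 , -0.58947612, -0.47667031]), 'moment': array([-0.01694161, -0.00627249,  0.03595487]), 'opening': 0.08758764515871367}
side {'fov_y': 45.882944045560194, 'cx': 274.8745004073264, 'cy': 215.03057303721474, 'dist_coeffs': array([-0.03566746,  0.        ,  0.        ,  0.        ,  0.        ]), 'rvec': array([ 2.11195029, -0.07189289,  0.03826122]), 'tvec': array([-0.55709663,  0.07288026,  1.03004141])} (array([ 0.50020975, -0.88025208,  0.59295867]), array([[ 0.06723331,  0.85926174, -0.50730512]]))
top {'fov_y': 45.36134326481566, 'cx': 270.42259806377007, 'cy': 198.9936389309966, 'dist_coeffs': array([-0.07878439,  0.        ,  0.        ,  0.        ,  0.        ]), 'rvec': array([ 2.14637016, -2.10646007,  0.20696746]), 'tvec': array([-0.02505451,  0.56511292,  1.02726897])} (array([ 0.36455403, -0.00873663,  1.11457881]), array([[ 0.16480756, -0.02476241, -0.98644231]]))
```

View pics/top_0.png

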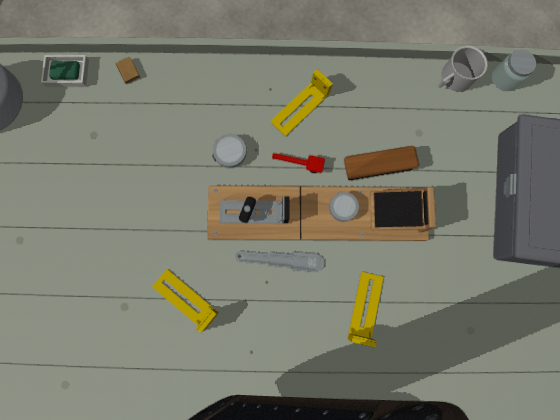

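View pics/side_0.png

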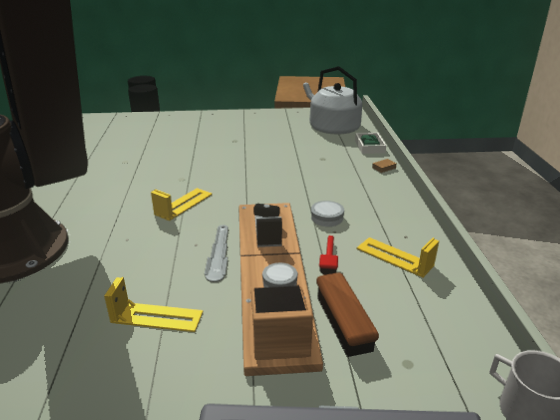

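```bash
python3 - <<'E'
from h import *
o=load("0")
a=o["top"]["image"][175:250,200:320,::-1]; cv2.imwrite("pics/t0z.png",cv2.resize(a,None,fx=6.6,fy=6.6,interpolation=cv2.INTER_CUBIC)[:600])
a=o["side"]["image"][190:270,225:345,::-1]; cv2.imwrite("pics/s0z.png",cv2.resize(a,None,fx=6.6,fy=6.6,interpolation=cv2.INTER_CUBIC))
s=o["top"]
# board mask
im=s["image"]; hsv=cv2.cvtColor(im,cv2.COLOR_RGB2HSV)
m=((hsv[...,0]>5)&(hsv[...,0]<22)&(hsv[...,1]>90)&(hsv[...,2]>70)).astype(np.uint8)
m[:180]=0;m[250:]=0;m[:,440:]=0
m=cv2.morphologyEx(m,cv2.MORPH_CLOSE,np.ones((9,9)))
c=max(cv2.findContours(m,0,2)[0],key=cv2.contourArea); r=cv2.minAreaRect(c); b=cv2.boxPoints(r); print(b); 
print(onz(s,b,0.02))
g=im.astype(int).sum(2)
for row in (188,192,198,206,220,228,236): print(row,g[row,284:308])
E
```

```text
[[206.9196  238.82259]
 [207.28459 185.1652 ]
 [435.2672  186.71611]
 [434.90222 240.37349]]
[[ 0.48044614  0.12255878  0.02      ]
 [ 0.6003528   0.12665397  0.02      ]
 [ 0.60718376 -0.38554734  0.02      ]
 [ 0.48584676 -0.37961014  0.02      ]]
188 [369 372 376 375 375 375 376 372 378 380 376 380 379 378 372 297 122 315
 372 374 374 371 373 369]
192 [361 362 362 363 360 360 360 357 359 356 359 358 359 357 353 286 116 300
 354 356 356 356 357 354]
198 [217  75  90  72  92 201 324 276 275 221 218 217 219 224 215 168  76 184
 220 224 226 231 228 232]
206 [213  84  74  80  77 143 232 228 233 232 235 230 231 229 233 225  81 190
 228 232 228 230 231 231]
220 [ 67  26  32  38  93 211 231 234 234 233 234 233 235 243 302 291 115 295
 351 348 349 348 349 352]
228 [330 332 332 332 333 335 334 336 334 334 336 339 337 335 339 324 118 286
 339 341 340 341 341 343]
236 [359 357 357 359 353 350 350 352 350 353 354 353 352 356 355 343 108 243
 357 357 361 359 359 360]
```

View pics/t0z.png

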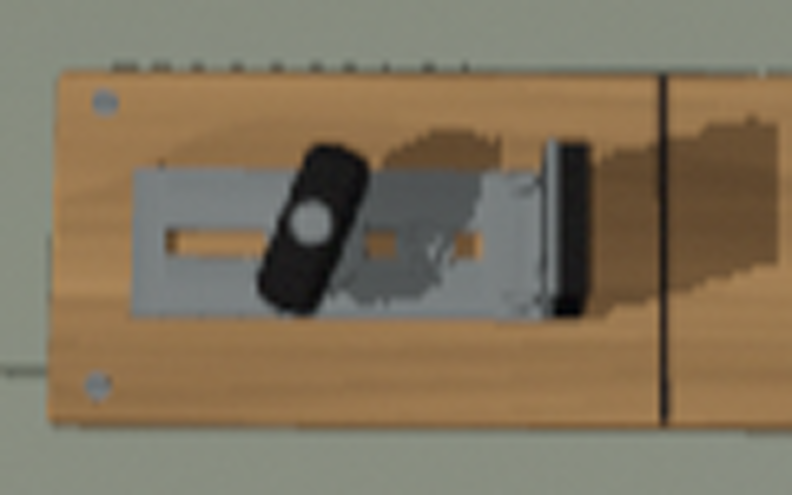

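View pics/s0z.png

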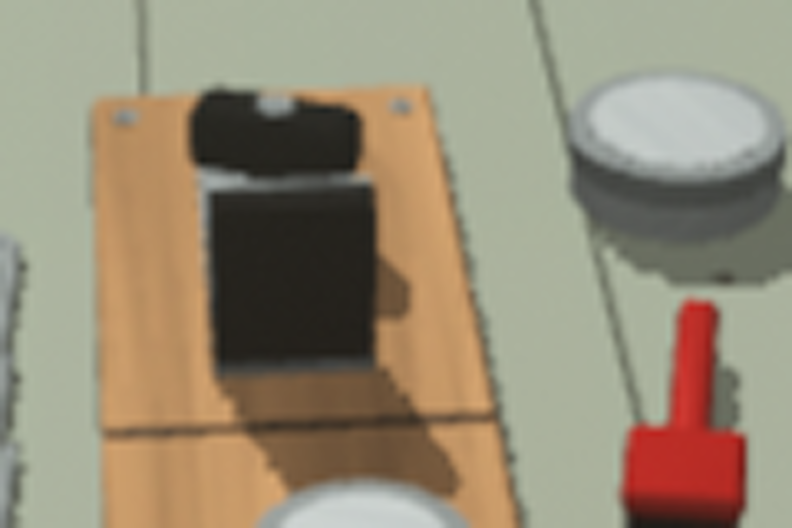

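```bash
cat > m.py <<'E'
from h import *
import sys
def sub(p,rising):  # subpixel of max gradient
    d=np.diff(p.astype(float)); d=d if rising else -d
    i=int(d.argmax()); 
    if 0<i<len(d)-1:
        w=np.clip(d[i-1:i+2],0,None); return i+.5+(w@[-1,0,1])/w.sum()
    return i+.5
def dark(p):
    p=p.astype(float); b=np.interp(np.arange(len(p)),[0,len(p)-1],[p[0],p[-1]]); w=np.clip(b-p-15,0,None); return (w@np.arange(len(p)))/w.sum()
def topmeas(s):
    g=s["image"].astype(float).sum(2); r={}
    rows=[188,190,192,194,222,225,228,231,234,237]
    r["line"]=np.array([[296+dark(g[y,296:305]),y] for y in rows])
    r["pad"]=None
    return r
def linefit(P):
    m=P.mean(0); u,_,v=np.linalg.svd(P-m); return m,v[0]
E
python3 - <<'E'
from m import *
o=load("0"); s=o["top"]; g=s["image"].astype(float).sum(2)
L=onz(s,topmeas(s)["line"],.02); print("line",L.round(4)[[0,-1]]); m,d=linefit(L[:,:2]); print(m,d,np.degrees(np.arctan2(d[1],d[0])))
# board left end & long edges
hue=s["image"][...,0].astype(float)-s["image"][...,2]
E=lambda P:linefit(onz(s,P,.02)[:,:2])
lower=np.array([[x,232+sub(hue[232:248,x],False)] for x in range(215,350,5)]);
upper=np.array([[x,180+sub(hue[180:192,x],True)] for x in range(240,350,5)]);
left=np.array([[200+sub(hue[y,200:216],True),y] for y in range(190,236,4)]);
for n,P in(("lower",lower),("upper",upper),("left",left)):
    m,d=E(P); print(n,m,d,np.degrees(np.arctan2(d[1],d[0])))
# pad face top
for y in range(196,226,2): print(y,s["image"][y,278:296].sum(1))
si=o["side"]; gs=si["image"].astype(int).sum(2)
print("side"); 
for x in (258,263,268,273,278): print(x,gs[214:262,x])
E
```

```text
line [[ 0.598  -0.0799  0.02  ]
 [ 0.4884 -0.0815  0.02  ]]
[ 0.53941735 -0.08070169] [-0.99990615 -0.01370032] -179.2150051072054
lower [ 0.48240605 -0.03724104] [ 0.01277104 -0.99991845] -89.26825365894219
upper [ 0.60235576 -0.06338011] [ 0.01218942 -0.99992571] -89.3015804899745
left [0.53996974 0.12395531] [-0.99991744 -0.01284992] -179.263733802286
196 [323 327 324 325 302 346 262 198 207 202 211 280 331 328 338 337 341 339]
198 [328 333 334 324 255 362 217  75  90  72  92 201 324 276 275 221 218 217]
200 [317 317 320 338 205 363 218  78  75  68  86 132 222 223 220 220 221 219]
202 [364 373 347 216 210 364 215  83  82  78  84 138 223 220 220 220 218 217]
204 [330 307 325 365 215 362 214  80  72  78  88 143 228 230 228 225 224 230]
206 [368 370 375 369 230 363 213  84  74  80  77 143 232 228 233 232 235 230]
208 [362 367 377 367 230 360 212  80  86  82  89 139 230 228 229 225 227 227]
210 [361 369 377 368 229 361 208  73  79  81  87 138 233 236 233 235 232 233]
212 [363 370 379 368 232 363 214  82  77  75  88 146 242 244 238 241 242 240]
214 [362 369 376 342 199 357 206  79  85 
[... 731 characters left out ...]
98 100 101  98  99  99  98 129 178 222 259 278 277
 277 276 276 246 177 204 310 401 449 449 453 459]
268 [105 106 159 266 254 137 129 120 101 104 101  99 104 103 101 102 101 100
  98 103 101  99  99 101 100  99  98  96  97  97 135 185 231 264 277 276
 275 275 277 229 167 226 277 279 279 282 281 282]
273 [104 104 179 243 199 134 123 117  99 102 104 102 101 101  98 100 100 102
 100  98  97  97 100  97  99  97  98  97 100  96 155 201 230 256 256 257
 259 258 257 202 158 225 258 255 258 259 258 258]
278 [103 145 327 348 179 137 123 111 102 100 102 103 101 101 100 100 100 101
  97 101 100 100  99 100  97  94  98  97  96  96 156 210 237 258 259 256
 256 256 260 195 177 250 260 258 258 260 261 259]
```

```bash
cat >> m.py <<'E'
AX=np.array([0.0128,-0.99992]) # board x axis in world
LAT=np.array([0.99992,0.0128]) # board y
def report(o,c0=278,verbose=True):
    s=o["top"]; g=s["image"].astype(float).sum(2)
    L=onz(s,topmeas(s)["line"],.02)[:,:2]; l=L.mean(0)
    return l
E
python3 - <<'E'
from m import *
o=load("0"); s=o["top"]; g=s["image"].astype(float).sum(2)
l=report(o)
def edge(y): 
    r=g[y,286:294]; lo=r[:2].mean(); hi=r[5]; return 285.5+np.clip((hi-r[:6])/(hi-lo),0,1).sum()
P=np.array([[edge(y),y] for y in range(200,219)]); W=onz(s,P,.082)[:,:2]; m,d=linefit(W); print("padtop",m,np.degrees(np.arctan2(d[1],d[0])), "dist to line",(l-m)@AX)
print("pad lateral ends", onz(s,[[288,196],[288,221.5]],.082))
# knob bar
im=s["image"]; k=((im.astype(int).sum(2)<110)).astype(np.uint8); k[:,270:]=0;k[:190]=0;k[230:]=0;k[:,:230]=0
c=max(cv2.findContours(k,0,2)[0],key=cv2.contourArea); r=cv2.minAreaRect(c); b=cv2.boxPoints(r); print(r)
B=onz(s,b,.064); print(B, B.mean(0)); e=[B[(i+1)%4]-B[i] for i in range(2)]; print([(np.linalg.norm(v),np.degrees(np.arctan2(v[1],v[0]))) for v in e])
# foot: edges
for x in (224,226,232): print(x, g[194:230,x].astype(int))
print(g[205,215:240].astype(int))
si=o["side"]; gs=si["image"].astype(float).sum(2)
lp=[];fp=[]
for x in range(261,281):
    col=gs[:,x]; lp.append([x,250+dark(col[250:258])]); 
    hi=col[248];lo=col[236:242].mean(); fp.append([x,241.5+np.clip((hi-col[242:249])/(hi-lo),0,1).sum()])
Wl=onz(si,lp,.02)[:,:2]; 
for z in(.02,.022,.024):
    Wf=onz(si,fp,z)[:,:2]; print(z,Wl.mean(0),Wf.mean(0),(Wl.mean(0)-Wf.mean(0))@AX, linefit(Wf)[1])
# guide bolt
gy=onz(s,[[265.5,212]],.032);print("bolt?",gy)
E
```

```text
padtop [ 0.53956897 -0.05344098] -179.2198754294746 dist to line 0.027256590369618045
pad lateral ends [[ 0.56711326 -0.05098725  0.082     ]
 [ 0.51320434 -0.05160974  0.082     ]]
((247.18966674804688, 209.27586364746094), (9.841853141784668, 25.62595558166504), 21.80141258239746)
[[0.51834473 0.05356867 0.064     ]
 [0.56991612 0.03482547 0.064     ]
 [0.56237633 0.01518215 0.064     ]
 [0.51093856 0.03407278 0.064     ]] [0.54039394 0.03441227 0.064     ]
[(np.float64(0.05487180675061165), np.float64(-19.973254429305545)), (np.float64(0.021040635897756815), np.float64(-110.99852433593372))]
224 [359 359 353 347 338 279 317 376 377 378 378 379 381 378 381 378 374 377
 376 380 382 383 384 381 380 380 379 380 346 337 347 341 340 336 330 333]
226 [356 357 349 333 322 321 351 368 365 366 374 379 380 376 375 302 226 253
 254 304 358 365 368 374 380 380 378 379 353 347 346 344 343 334 334 334]
232 [346 332 323 319 322 324 355 369 365 367 371 376 383 379 376 350 338 363
 365 338 346 365 367 374 378 381 380 377 353 342 347 342 345 337 331 337]
[340 342 341 340 346 362 366 375 374 379 381 379 377 379 376 379 378 376
 379 375 376 376 375 379 377]
0.02 [ 0.54436797 -0.07946535] [ 0.54624241 -0.04813905] 0.03129979595422072 [0.99948675 0.03203481]
0.022 [ 0.54436797 -0.07946535] [ 0.54608172 -0.05104367] 0.028397467083799817 [0.99948675 0.03203481]
0.024 [ 0.54436797 -0.07946535] [ 0.54592104 -0.05394829] 0.025495138213378853 [0.99948675 0.03203481]
bolt? [[ 0.54038689 -0.00433707  0.032     ]]
```

{"name": "jog_arm", "arguments": {
  "commands": [
    [18,30,0,-1.4],
    [18,30,0,-1.4],
    [18,30,0,-1.4],
    [18,30,0,-1.4],
    [18,30,0,-1.4],
    [18,30,0,-1.4],
    [18,30,0,-1.4],
    [18,30,0,-1.4],
    [18,30,0,-1.4],
    [18,30,0,-1.4]
  ],
  "fingers": 40
}}

```text
clock: 0.93
tool_pos: [0.3504, -0.3515, 0.1911]
orientation: [180.0, -0.0, -179.5]
force: [1.1, -0.5, -0.8]
opening: 0.0401
```

{"name": "jog_arm", "arguments": {
  "commands": [
    [20,32,0,0],
    [20,32,0,0],
    [20,32,0,0],
    [20,32,0,0],
    [20,32,0,0],
    [20,32,0,0],
    [20,32,0,0],
    [20,32,0,0],
    [20,32,0,0],
    [10,19,0,0]
  ]
}}

```text
clock: 1.77
tool_pos: [0.5417, -0.0433, 0.1909]
orientation: [180.0, 0.0, -179.3]
force: [0.7, -0.3, 0.1]
opening: 0.0396
```

{"name": "jog_arm", "arguments": {
  "commands": [
    [-1,-3,-15,0],
    [0,0,-15,0],
    [0,0,-15,0],
    [0,0,-15,0],
    [0,0,-15,0],
    [0,0,-15,0],
    [0,0,-15,0],
    [0,0,-15,0],
    [0,0,-15,0],
    [0,0,-11,0]
  ]
}}

```text
clock: 2.6
tool_pos: [0.5383, -0.0493, 0.0437]
orientation: [-180.0, -0.1, -179.4]
force: [-0.6, 0.7, -0.1]
opening: 0.04
```

```bash
python3 - <<'E'
from h import *
from plant import get_obs
o=take("1"); ob=get_obs(); print(ob["tool_pos"],ob["force"],ob["moment"],ob["joint_pos"])
a=o["top"]["image"][165:260,200:320,::-1]; b=o["side"]["image"][165:260,205:325,::-1]
cv2.imwrite("pics/z1.png",cv2.resize(np.hstack([a,b]),None,fx=3.3,fy=3.3,interpolation=cv2.INTER_CUBIC))
E
```

```text
[ 0.53731658 -0.04949631  0.04318256] [-0.89437284 -0.10199683  0.33871641] [-0.04400013  0.0557103   0.02939344] [ 1.55373565e+01  1.64225092e+01 -2.70997749e+01 -3.48978351e-02
 -4.67188894e+01 -1.04936548e+02]
```

View pics/z1.png

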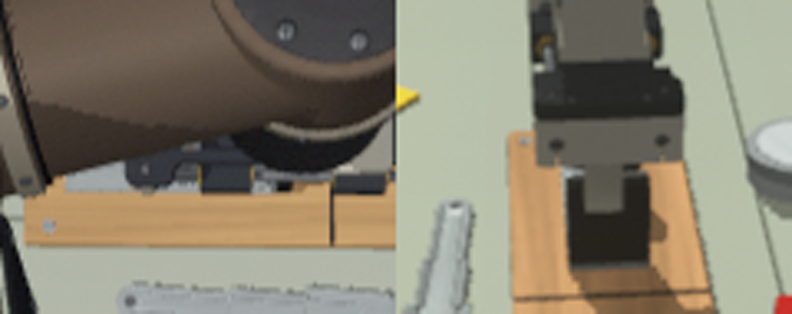

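{"name": "jog_arm", "arguments": {
  "commands": [
    [1,3,0,0],
    [0,0,0,0],
    [0,0,0,0],
    [0,0,0,0],
    [0,0,0,0],
    [0,0,0,0],
    [0,0,0,0],
    [0,0,0,0],
    [0,0,0,0],
    [0,0,0,0]
  ]
}}

```text
clock: 3.53
tool_pos: [0.5401, -0.0462, 0.0453]
orientation: [-180.0, -0.0, -179.4]
force: [-0.6, -0.7, -0.3]
opening: 0.0399
```

{"name": "jog_arm", "arguments": {
  "commands": [
    [0,0,0,0],
    [0,0,0,0],
    [0,0,0,0],
    [0,0,0,0],
    [0,0,0,0],
    [0,0,0,0],
    [0,0,0,0],
    [0,0,0,0],
    [0,0,0,0],
    [0,0,0,0]
  ],
  "fingers": 8
}}

```text
clock: 4.37
tool_pos: [0.5402, -0.0461, 0.0453]
orientation: [180.0, 0.0, -179.4]
force: [-0.4, 1.4, -1.6]
opening: 0.0079
```

```bash
python3 - <<'E'
from h import *
o=take("2")
a=o["top"]["image"][165:260,200:320,::-1]; b=o["side"]["image"][165:260,205:325,::-1]
cv2.imwrite("pics/z2.png",cv2.resize(np.hstack([a,b]),None,fx=3.3,fy=3.3,interpolation=cv2.INTER_CUBIC))
E
```

```text
(no output)
```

View pics/z2.png

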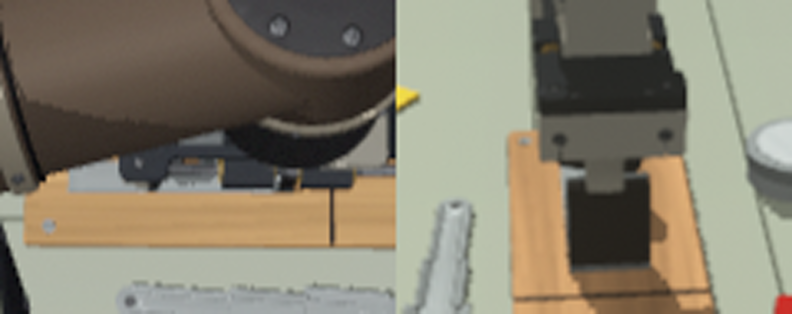

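```bash
python3 - <<'E'
from h import *
o=load("2"); s=o["side"]
def pz(P,n="side"): return ((proj(o[n],P)-([205,165] if n=="side" else [200,165]))*3.3+([396,0] if n=="side" else [0,0])).round(0)
print("side tcp",pz([[.54,-.046,.045],[.54,-.05,.045],[.53,-.062,.045],[.55,-.062,.045],[.54,-.054,.02],[.54,-.054,.082]]))
print("top",pz([[.54,-.046,.045],[.54,-.05,.045],[.54,-.054,.02],[.54,-.054,.082]],"top"))
for n,x,y in(("side",200,165),("top",200,165)):
    a=o[n]["image"][165:265,220:320,::-1]; cv2.imwrite(f"pics/{n}2z.png",cv2.resize(a,None,fx=6,fy=6,interpolation=cv2.INTER_CUBIC))
E
```

```text
side tcp [[601. 228.]
 [602. 232.]
 [586. 244.]
 [620. 242.]
 [603. 270.]
 [602. 184.]]
top [[280. 154.]
 [286. 154.]
 [290. 160.]
 [295. 145.]]
```

View pics/side2z.png

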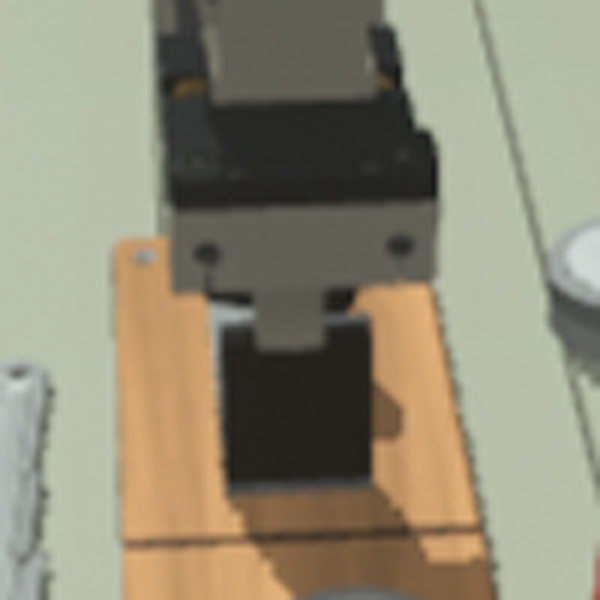

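View pics/top2z.png

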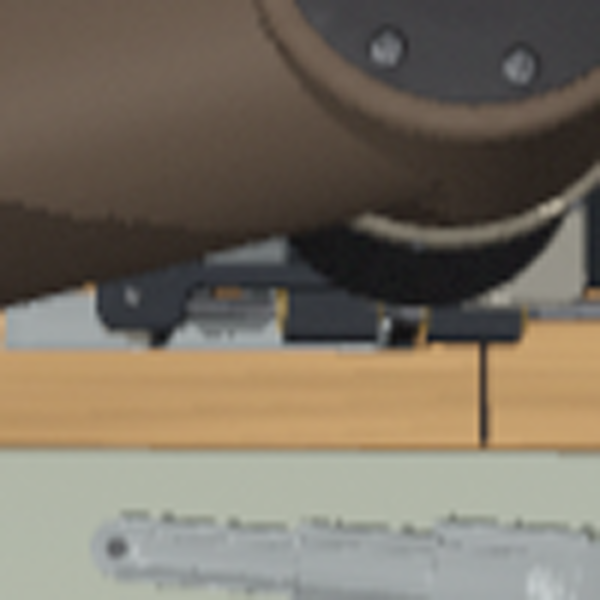

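{"name": "jog_arm", "arguments": {
  "commands": [
    [0,0,0,0],
    [0,0,0,0],
    [0,0,0,0],
    [0,0,0,0],
    [0,0,0,0],
    [0,0,0,0],
    [0,0,0,0],
    [0,0,0,0],
    [0,0,0,0],
    [0,0,0,0]
  ],
  "fingers": 0
}}

```text
clock: 5.3
tool_pos: [0.5401, -0.0462, 0.0452]
orientation: [180.0, -0.0, -179.4]
force: [0.9, 1.3, -0.9]
opening: 0.0021
```

```bash
python3 - <<'E'
from h import *
from plant import get_obs
o=take("3"); ob=get_obs(); print(ob["tool_pos"],ob["force"],ob["moment"],ob["opening"])
for n in("side","top"):
    a=o[n]["image"][165:265,220:320,::-1]; cv2.imwrite(f"pics/{n}3z.png",cv2.resize(a,None,fx=6,fy=6,interpolation=cv2.INTER_CUBIC))
E
```

```text
[ 0.5401073  -0.04618327  0.04524518] [-0.31918672  1.3912747  -0.19700094] [ 0.63141928 -0.06836997 -0.00307287] 0.002218704856501484
```

View pics/top3z.png

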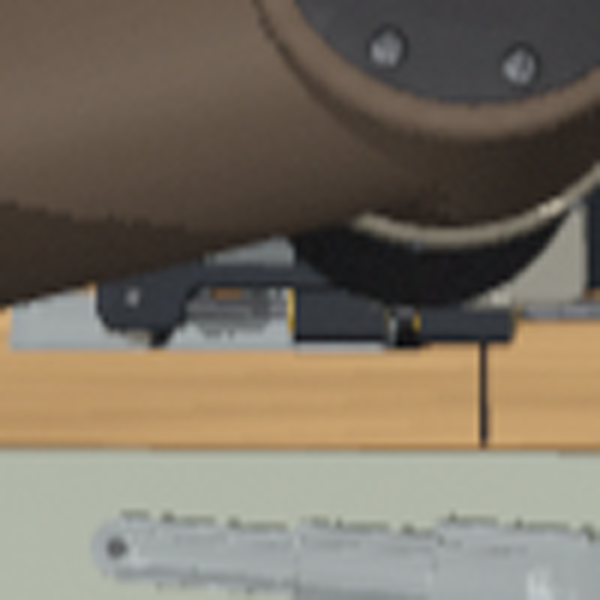

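View pics/side3z.png

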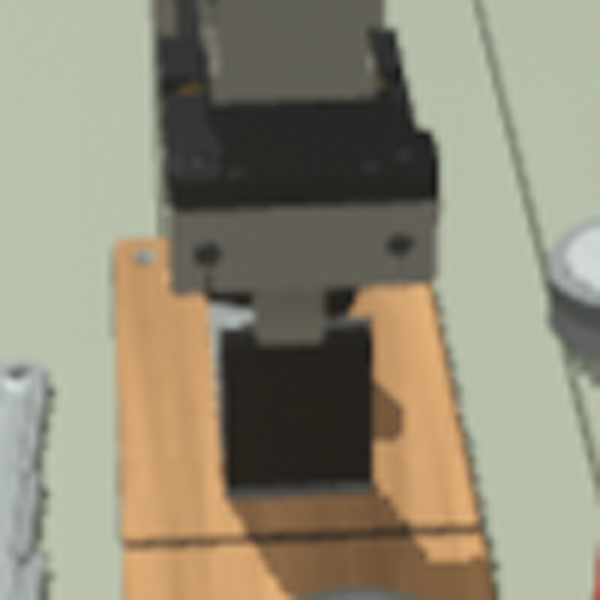

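```bash
python3 - <<'E'
from h import *
for tag,v in(("1",210/3.3+165),("2",350/6+165),("3",345/6+165)):
    o=load(tag); c,D=ray(o["side"],[[268.3,v]])
    for y in(-.05,-.055,-.06,-.068,-.075,-.09): 
        P=c+D[0]*((y-c[1])/D[0][1]); print(tag,y,P.round(4))
o=load("3");s=o["top"];g=s["image"].astype(int)
print(onz(s,[[222.2,210]],.024), onz(load("0")["top"],[[220,210]],.024))
si=o["side"]["image"].astype(int).sum(2)
for x in(258,262,266,270,274,278,281): print(x,si[212:252,x])
print(o["side"]["image"][224:236:2,256:284:2].sum(2))
E
```

```text
1 -0.05 [ 0.542  -0.05    0.0607]
1 -0.055 [ 0.5417 -0.055   0.0639]
1 -0.06 [ 0.5415 -0.06    0.0671]
1 -0.068 [ 0.5411 -0.068   0.0723]
1 -0.075 [ 0.5407 -0.075   0.0768]
1 -0.09 [ 0.54   -0.09    0.0864]
2 -0.05 [ 0.5421 -0.05    0.0732]
2 -0.055 [ 0.5418 -0.055   0.0763]
2 -0.06 [ 0.5416 -0.06    0.0794]
2 -0.068 [ 0.5412 -0.068   0.0844]
2 -0.075 [ 0.5408 -0.075   0.0888]
2 -0.09 [ 0.5401 -0.09    0.0982]
3 -0.05 [ 0.5421 -0.05    0.0751]
3 -0.055 [ 0.5419 -0.055   0.0782]
3 -0.06 [ 0.5416 -0.06    0.0813]
3 -0.068 [ 0.5412 -0.068   0.0863]
3 -0.075 [ 0.5409 -0.075   0.0907]
3 -0.09 [ 0.5401 -0.09    0.1001]
[[0.54427545 0.09100981 0.024     ]] [[0.54417981 0.09585131 0.024     ]]
258 [281 224 124 221 415 504 530 437 176 134 124 110 105 105 104 105 105 103
 105 105 105 104 104 105 104 105 105 105 105 100 103 103 105 104 179 239
 321 388 446 497]
262 [278 250 224 234 285 356 332 261 220 169 131 104 103 103 101 103 102 102
 102 102 104 103 101 102 102 104 103 103 102 102 102 103 104 121 177 239
 270 288 288 286]
266 [277 265 256 256 259 263 268 272 275 260 188 111 100 100 101  99 
[... 425 characters left out ...]
 276 275]
278 [235 140  99 150 280 337 276 187 116 107 104  97 102 100 100 101  97  99
 100 100 101 100 100  98 100  99  98  98 100  98  99  97  99 174 228 252
 279 276 276 279]
281 [313 393 437 436 436 380 287 238 173 129 108 100 102 119 136 138 129 117
 115 118 117 119 116 115 117 116 125 136 125 126 135 125 131 183 228 247
 262 265 265 265]
[[320 105 101 103 103 100 100 100 103 100 100 102 100 351]
 [332 104 103 101 100 101 100  99 101 100 100 100 103 358]
 [345 105 103 102 103 101 100  99 100 100 100  97 100 303]
 [358 105 105 102 102 100 100 100 102 100  99 100  99 224]
 [376 105 105 104 101 100  99  99  99  99 100 101  99 225]
 [359 104 106 101  99 103 101 102 102  99 100 100  99 228]]
```

```bash
python3 - <<'E'
from h import *
A=[]
for t in("1","3"):
  for n in("side","top"):
    im=load(t)[n]["image"][190:255,235:315,::-1] if n=="side" else load(t)[n]["image"][190:255,230:310,::-1]
    e=np.clip(255*(im/255.)**.45,0,255).astype(np.uint8)
    A.append(cv2.resize(e,None,fx=4.9,fy=4.5,interpolation=cv2.INTER_CUBIC))
cv2.imwrite("pics/enh.png",np.vstack([np.hstack(A[:2]),np.hstack(A[2:])]))
E
```

```text
(no output)
```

View pics/enh.png

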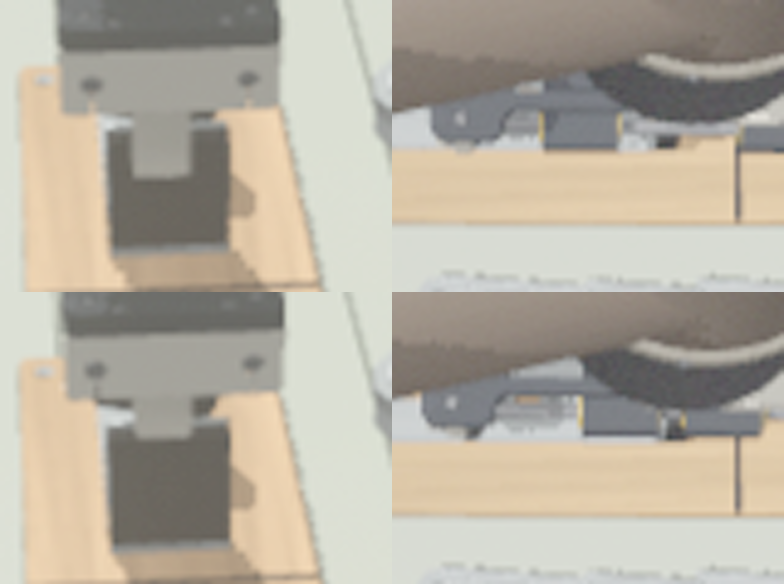

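```bash
python3 - <<'E'
from h import *
o=load("3")
def tri(a,b):
    c1,d1=ray(o["side"],[a]);c2,d2=ray(o["top"],[b]); d1=d1[0];d2=d2[0]
    A=np.c_[d1,-d2]; t=np.linalg.lstsq(A,c2-c1,rcond=None)[0]; p,q=c1+d1*t[0],c2+d2*t[1]; return p.round(4),q.round(4)
print(tri((249.2,213.3),(305.3,222)))
print(tri((249.2,199.5),(305.3,222)))
for z in(.05,.08,.1,.13,.15): print(z,onz(o["top"],[[305.3,222],[287.1,220]],z).round(4))
a=o["side"]["image"][60:260,170:370,::-1]; cv2.imwrite("pics/b3.png",cv2.resize(a,None,fx=3,fy=3))
E
```

```text
(array([ 0.5049, -0.0849,  0.1186]), array([ 0.5075, -0.0847,  0.119 ]))
(array([ 0.5057, -0.0825,  0.1467]), array([ 0.5036, -0.0826,  0.1464]))
0.05 [[ 0.5174 -0.09    0.05  ]
 [ 0.521  -0.051   0.05  ]]
0.08 [[ 0.5131 -0.0877  0.08  ]
 [ 0.5166 -0.0498  0.08  ]]
0.1 [[ 0.5102 -0.0862  0.1   ]
 [ 0.5137 -0.049   0.1   ]]
0.13 [[ 0.5059 -0.0839  0.13  ]
 [ 0.5093 -0.0478  0.13  ]]
0.15 [[ 0.5031 -0.0824  0.15  ]
 [ 0.5063 -0.047   0.15  ]]
```

View pics/b3.png

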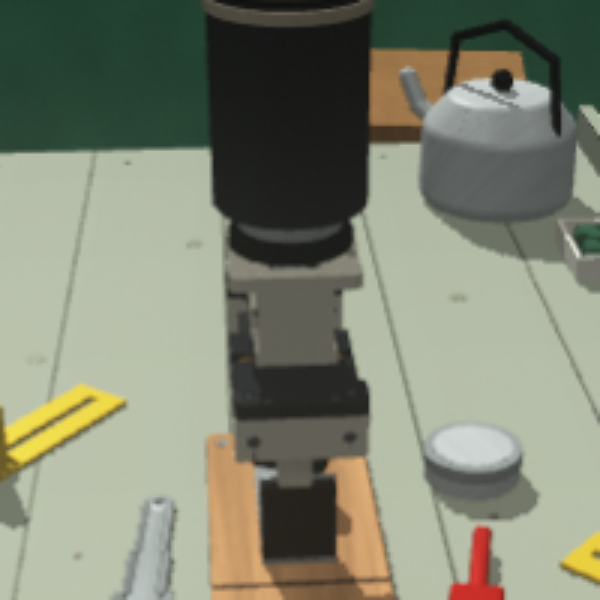

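{"name": "jog_arm", "arguments": {
  "commands": [
    [0,-1,0,0],
    [0,-1,0,0],
    [0,-1,0,0],
    [0,-1,0,0],
    [0,-1,0,0],
    [0,-1,0,0],
    [0,0,0,0],
    [0,0,0,0],
    [0,0,0,0],
    [0,0,0,0]
  ]
}}

```text
clock: 6.23
tool_pos: [0.5401, -0.0524, 0.0453]
orientation: [-180.0, -0.0, -179.4]
force: [-0.4, -0.7, -1.2]
opening: 0.0021
```

```bash
python3 - <<'E'
from h import *
from plant import get_obs
o=take("4"); ob=get_obs(); print(ob["tool_pos"],ob["force"],ob["moment"],ob["opening"])
for n in("side","top"):
    a=o[n]["image"][165:265,210:310,::-1]; cv2.imwrite(f"pics/{n}4z.png",cv2.resize(a,None,fx=6,fy=6,interpolation=cv2.INTER_CUBIC))
for t in "01234":
    g=load(t)["top"]["image"].astype(int).sum(2); print(t,g[218:222,216:226].tolist())
    si=load(t)["side"]["image"].astype(int).sum(2); print(si[240:258,270])
E
```

```text
[ 0.54009031 -0.05240562  0.04527592] [ 0.48796666 -1.04080061 -1.08097121] [-0.43377303 -0.18965805 -0.01925241] 0.0024123235613316475
0 [[390, 387, 390, 387, 366, 369, 379, 378, 380, 379], [376, 375, 376, 376, 365, 371, 376, 381, 380, 385], [347, 352, 350, 355, 366, 373, 377, 381, 379, 383], [342, 342, 343, 352, 364, 373, 376, 382, 380, 378]]
[ 96  99  98  97 140 189 234 271 275 273 273 272 271 227 164 220 269 271]
1 [[188, 264, 269, 401, 398, 423, 432, 494, 499, 496], [327, 419, 419, 489, 482, 486, 494, 499, 499, 498], [371, 459, 461, 470, 481, 488, 495, 497, 498, 498], [417, 454, 453, 463, 481, 491, 495, 501, 499, 495]]
[100  99  99 100 148 204 253 291 297 296 292 295 294 244 177 236 291 294]
2 [[445, 505, 505, 503, 502, 482, 489, 497, 502, 499], [488, 488, 488, 489, 489, 486, 489, 495, 502, 499], [459, 461, 461, 461, 471, 485, 489, 498, 500, 501], [452, 452, 452, 456, 468, 486, 489, 496, 501, 501]]
[101  97  99 102 115 177 235 274 295 294 294 292 294 245 176 237 291 291]
3 [[445, 505, 505, 504, 503, 503, 485, 491, 497, 500], [488, 489, 490, 489, 488, 491, 488, 493, 495, 502], [460, 460, 461, 459, 461, 475, 485, 491, 496, 501], [452, 454, 452, 455, 454, 474, 487, 489, 495, 499]]
[ 98  99  97  98 100 121 182 247 285 294 295 294 292 246 179 237 291 292]
4 [[29, 101, 506, 505, 503, 504, 504, 502, 496, 488], [229, 380, 489, 488, 488, 490, 488, 488, 490, 487], [391, 459, 460, 460, 463, 461, 461, 462, 476, 486], [452, 453, 452, 453, 456, 453, 454, 452, 474, 486]]
[ 99  98 101  98  98  98  98 149 204 259 294 294 292 244 176 237 292 293]
```

View pics/top4z.png

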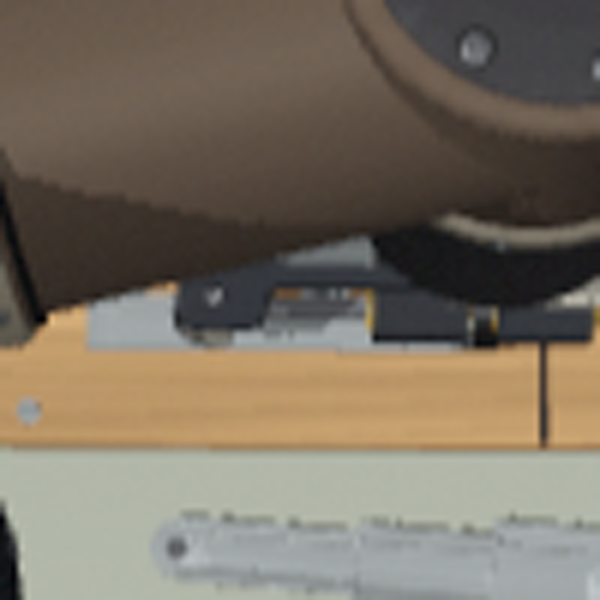

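View pics/side4z.png

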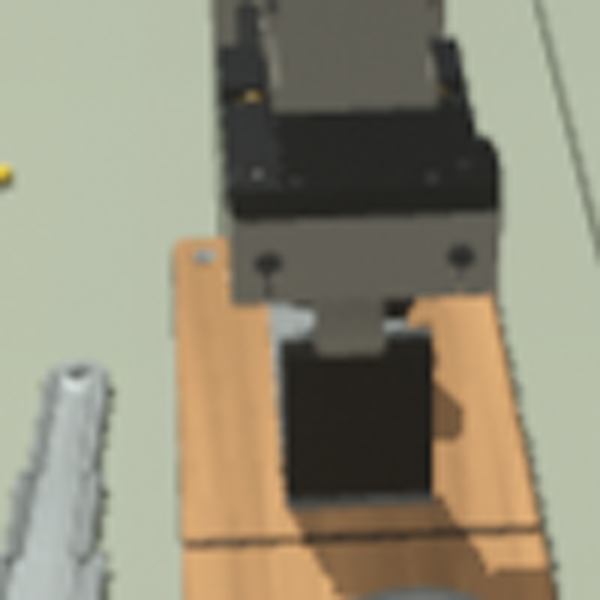

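{"name": "jog_arm", "arguments": {
  "commands": [
    [0,-1.6,0,0],
    [0,-1.6,0,0],
    [0,-1.6,0,0],
    [0.1,-1.6,0,0],
    [0,-1.6,0,0],
    [0,-1.6,0,0],
    [0,-1.6,0,0],
    [0.1,-1.6,0,0],
    [0,-1.6,0,0],
    [0,-1.6,0,0]
  ]
}}

```text
clock: 7.17
tool_pos: [0.5403, -0.0684, 0.0453]
orientation: [180.0, -0.0, -179.4]
force: [0.1, 2.6, -0.1]
opening: 0.0022
```

```bash
cat > mm.py <<'E'
from m import *
def sidegap(o,show=False):
    si=o["side"]; gs=si["image"].astype(float).sum(2); out={}
    fp=[]
    for x in range(262,281):
        col=gs[:,x]; i0=235
        # half-level crossing between dark pad and first bright
        lo=np.median(col[230:240]); 
        d=np.where(col[236:262]>lo+25)[0][0]+236
        fp.append([x,d])
    return fp
E
python3 - <<'E'
from mm import *
from plant import get_obs
o=take("5"); ob=get_obs(); print(ob["tool_pos"],ob["force"],ob["moment"],ob["opening"])
for n in("side","top"):
    a=o[n]["image"][165:265,210:310,::-1]; cv2.imwrite(f"pics/{n}5z.png",cv2.resize(a,None,fx=6,fy=6,interpolation=cv2.INTER_CUBIC))
for t in "0345":
    g=load(t)["top"]["image"].astype(int).sum(2); print(t,g[219:222,216:236].tolist())
    si=load(t)["side"]["image"].astype(int).sum(2); print(si[240:260,[264,270,276]].T)
E
```

```text
[ 0.54031994 -0.06856509  0.04527709] [ 0.80526635 -0.04838837 -0.76517176] [-0.0600502  -0.15540731  0.01249621] 0.0023094985209858973
0 [[376, 375, 376, 376, 365, 371, 376, 381, 380, 385, 380, 383, 380, 381, 377, 383, 381, 381, 380, 380], [347, 352, 350, 355, 366, 373, 377, 381, 379, 383, 378, 381, 381, 380, 376, 380, 380, 379, 381, 380], [342, 342, 343, 352, 364, 373, 376, 382, 380, 378, 379, 377, 375, 378, 378, 375, 377, 379, 376, 381]]
[[ 99 101  97  99 127 179 222 266 285 284 287 284 283 255 182 212 279 318
  413 462]
 [ 96  99  98  97 140 189 234 271 275 273 273 272 271 227 164 220 269 271
  273 271]
 [ 97  97  97  97 162 215 235 262 261 259 261 259 259 199 159 227 253 254
  252 253]]
3 [[488, 489, 490, 489, 488, 491, 488, 493, 495, 502, 500, 500, 502, 498, 500, 501, 501, 500, 502, 500], [460, 460, 461, 459, 461, 475, 485, 491, 496, 501, 501, 498, 499, 499, 498, 498, 499, 496, 498, 500], [452, 454, 452, 455, 454, 474, 487, 489, 495, 499, 499, 497, 494, 495, 494, 495, 495, 496, 495, 496]]
[[103 101 100 102 100 112 173 240 284 310 306 306 306 277 193 229 302 300
  345 386]
 [ 98
[... 595 characters left out ...]
04 259 294 294 292 244 176 237 292 293
  294 294]
 [ 97  98  96  96  98  98  96 166 225 256 279 281 279 212 166 243 275 271
  271 270]]
5 [[380, 382, 273, 247, 245, 243, 238, 316, 313, 402, 487, 487, 489, 487, 491, 488, 480, 490, 497, 502], [459, 457, 387, 339, 338, 381, 378, 414, 412, 459, 463, 463, 461, 461, 463, 472, 484, 488, 497, 496], [453, 456, 449, 434, 430, 454, 456, 455, 454, 454, 452, 457, 454, 457, 457, 468, 484, 490, 495, 500]]
[[103 103 102 100 101 102 102 101 102 100 100 103 179 216 161 229 302 301
  301 300]
 [100  99 100  97  99  99  97 100 100  97  98 116 178 187 165 237 293 294
  294 294]
 [ 98 100 100 100  98  98 100  97  98  97  97 128 187 176 171 246 277 274
  272 273]]
```

View pics/side5z.png

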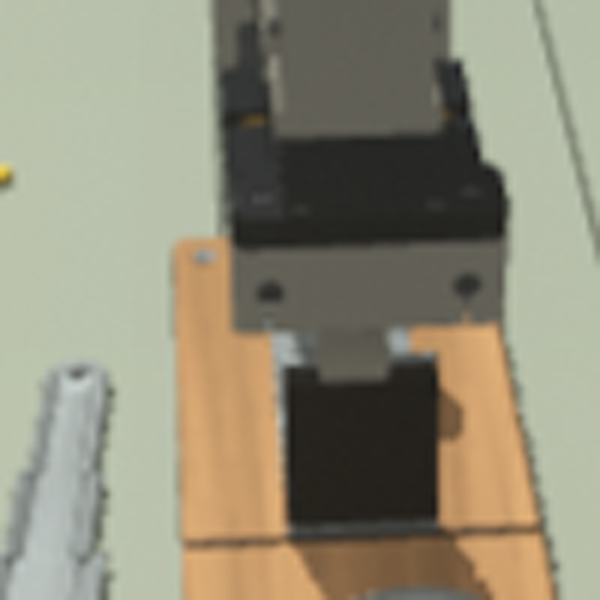

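```bash
cat > gap.py <<'E'
from m import *
def gap(o,hiref=None,pr=True):
    si=o["side"]; gs=si["image"].astype(float).sum(2)
    s0=load("0")["side"]; g0=s0["image"].astype(float).sum(2)
    fp=[];lp=[]
    for x in range(263,280):
        col=gs[:,x]; lo=np.median(col[232:240]); i=np.where(col[236:262]>150)[0][0]+236
        fp.append([x,i-1+(150-col[i-1])/(col[i]-col[i-1])]); c0=g0[:,x]; lp.append([x,250+dark(c0[250:258])])
    L=onz(si,lp,.02)[:,:2].mean(0)
    r=[]
    for z in(.023,.024,.025):
        F=onz(si,fp,z)[:,:2].mean(0); r.append(round(1000*(L-F)@AX,2))
    return np.mean(fp,0).round(2),r
E
python3 - <<'E'
from gap import *
for t in "012345": print(t,gap(load(t)))
E
```

```text
0 (array([271.  , 244.14]), [np.float64(29.89), np.float64(28.43), np.float64(26.98)])
1 (array([271.  , 243.99]), [np.float64(30.41), np.float64(28.96), np.float64(27.5)])
2 (array([271.  , 244.53]), [np.float64(28.47), np.float64(27.01), np.float64(25.56)])
3 (array([271.  , 245.17]), [np.float64(26.21), np.float64(24.76), np.float64(23.31)])
4 (array([271. , 246.9]), [np.float64(20.09), np.float64(18.65), np.float64(17.21)])
5 (array([271.  , 251.51]), [np.float64(4.09), np.float64(2.68), np.float64(1.27)])
```

{"name": "jog_arm", "arguments": {
  "commands": [
    [0,-0.5,0,0],
    [0,-0.5,0,0],
    [0,-0.5,0,0],
    [0,-0.5,0,0],
    [0,0,0,0],
    [0,0,0,0],
    [0,0,0,0],
    [0,0,0,0],
    [0,0,0,0],
    [0,0,0,0]
  ]
}}

```text
clock: 8.1
tool_pos: [0.5403, -0.0702, 0.0453]
orientation: [-180.0, 0.0, -179.4]
force: [0.7, 0.7, -1.0]
opening: 0.0027
```

{"name": "jog_arm", "arguments": {
  "commands": [
    [0,0,0,0],
    [0,0,0,0],
    [0,0,0,0],
    [0,0,0,0],
    [0,0,0,0],
    [0,0,0,0],
    [0,0,0,0],
    [0,0,15,0],
    [0,0,20,0],
    [0,0,20,0]
  ],
  "fingers": 40
}}

```text
clock: 8.93
tool_pos: [0.5397, -0.0703, 0.1004]
orientation: [-180.0, -0.1, -179.4]
force: [-0.5, 0.2, 0.7]
opening: 0.0396
```

{"name": "jog_arm", "arguments": {
  "commands": [
    [0,10,20,7],
    [0,20,20,7],
    [0,30,20,7],
    [0,30,10,7],
    [0,30,0,7],
    [0,30,0,7],
    [0,30,0,7],
    [0,30,0,7],
    [0,20,0,7],
    [0,0,0,7]
  ]
}}

```text
clock: 9.77
tool_pos: [0.5405, 0.1632, 0.1701]
orientation: [-180.0, 0.0, -108.9]
force: [0.4, -0.0, -0.8]
opening: 0.04
```

```bash
python3 - <<'E'
from gap import *
from plant import get_obs
o=take("6"); ob=get_obs(); print(ob["tool_pos"],ob["orientation"],ob["joint_pos"],ob["force"],ob["moment"],ob["opening"])
print(gap(o))
for n in("side","top"):
    a=o[n]["image"][165:265,210:310,::-1]; cv2.imwrite(f"pics/{n}6z.png",cv2.resize(a,None,fx=6,fy=6,interpolation=cv2.INTER_CUBIC))
E
```

```text
[0.5400825  0.16073552 0.17004117] [ 1.79985968e+02 -1.83907624e-02 -1.09173173e+02] [ 3.64725606e+01  1.09903255e+01 -1.53885996e+01 -1.34619804e-03
 -6.36441761e+01 -5.56451381e+01] [-0.71133344 -0.88742573 -0.61262741] [ 0.03208833  0.15519024 -0.02834872] 0.04014872565449126
(array([271.  , 252.19]), [np.float64(1.77), np.float64(0.37), np.float64(-1.04)])
```

View pics/top6z.png

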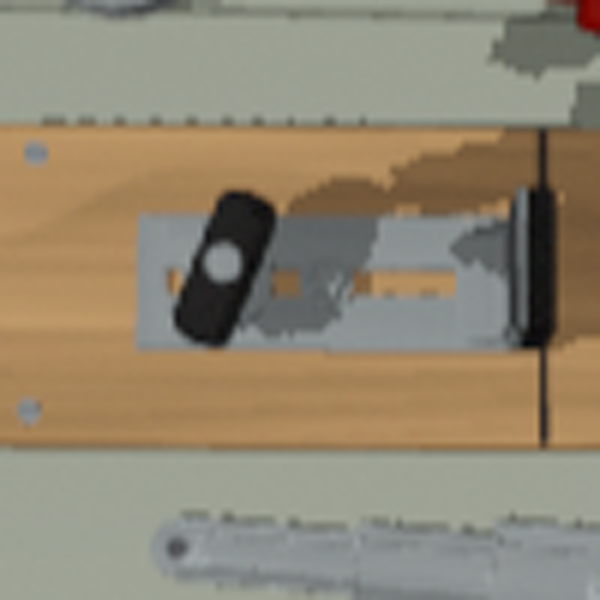

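View pics/side6z.png

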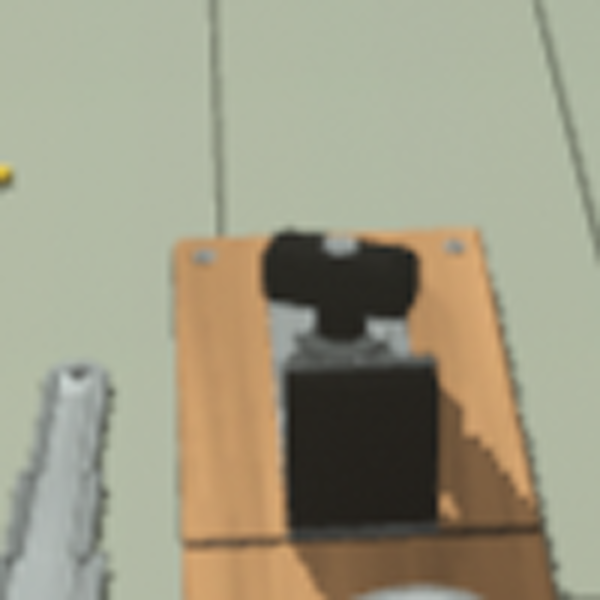

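```bash
cat > padtop.py <<'E'
from m import *
def padtop(o,rows=range(203,217)):
    s=o["top"]; g=s["image"].astype(float).sum(2); P=[]
    for y in rows:
        r=g[y,280:312]; k=[i for i in range(32) if r[i]<110]; a=k[-1]
        lo=np.median(r[a-2:a]); hi=r[a+3]; e=280+a-.5+np.clip((hi-r[a:a+3])/(hi-lo),0,1).sum(); P.append([e,y])
    P=np.array(P); W=onz(s,P,.082)[:,:2]; m,d=linefit(W)
    l0=onz(load("0")["top"],topmeas(load("0")["top"])["line"],.02)[:,:2]; c,dd=linefit(l0)
    # line point at same lateral
    return P[[0,-1]], m, np.degrees(np.arctan2(d[1],d[0])), 1000*(c-m)@AX
E
python3 - <<'E'
from padtop import *
for t in "06": print(t,padtop(load(t)))
o=load("6")
si=o["side"]["image"].astype(int).sum(2); s0=load("0")["side"]["image"].astype(int).sum(2)
print(si[248:260,262:282:3].T); print(s0[248:260,262:282:3].T)
print(si[248:260,[252,255,284,288]].T)
s=o["top"]
for t,x in(("0",215),("6",228)):
    gg=load(t)["top"]["image"].astype(int); b=(gg[...,2]-gg[...,0])
    print(t,[ (b[y,x:x+14]).tolist() for y in(204,206,220)])
for P in([.5396,-.0534],[.5400,-.0807]): print(proj(s,[P+[.082],P+[.02]]))
E
```

```text
0 (array([[301.60526316, 203.        ],
       [302.26923077, 216.        ]]), array([ 0.53901901, -0.08032511]), np.float64(-177.42569125448662), np.float64(0.3816552100105319))
6 (array([[302.05061728, 203.        ],
       [302.06237219, 216.        ]]), array([ 0.53902661, -0.08071846]), np.float64(-179.51585392054312), np.float64(-0.011758450081687499))
[[ 99  97 100 100 113 171 192 226 274 275 274 275]
 [ 99 100  96  97 127 183 182 233 297 294 294 295]
 [ 97  97  97  97 120 176 199 240 286 288 288 288]
 [ 97  95  95  96 143 193 186 225 277 278 277 276]
 [ 94  95  94  95 158 200 197 235 262 262 262 262]
 [ 93  93  96  97 167 200 191 238 265 265 264 261]
 [ 96  92  95 101 162 174 203 257 255 254 253 254]]
[[268 266 268 265 264 267 212 251 396 446 447 448]
 [287 287 288 288 287 247 166 216 285 285 327 368]
 [277 276 275 275 277 229 167 226 277 279 279 282]
 [268 268 267 269 269 225 165 217 269 268 267 267]
 [258 257 255 255 253 200 167 229 256 253 253 253]
 [262 261 259 262 262 196 155 231 258 256 257 252]
 [255 254 254 255 255 193 186 250 250 247 249 247]]
[[437 438 440 442 441 443 352 285 402 449 448 450]
 [486 488 487 487 482 473 362 276 418 472 471 472]
 [431 429 360 259 233 166 194 250 252 249 248 246]
 [273 270 270 267 223 155 210 267 267 267 267 270]]
0 [[-72, -73, -73, -74, -70, -12, 7, 6, 6, 6, 5, 6, 5, 5], [-74, -74, -75, -75, -72, -13, 6, 6, 6, 5, 6, 6, 5, 6], [-75, -75, -75, -75, -53, 5, 5, 6, 5, 7, 6, 5, 6, 6]]
6 [[-81, -81, -79, -81, -65, 5, 6, 7, 6, 6, 7, 7, 5, 7], [-81, -82, -81, -81, -55, 6, 6, 5, 6, 6, 6, 6, 6, 6], [-82, -81, -81, -80, -35, 7, 7, 6, 7, 7, 7, 5, 2, 0]]
[[289.00533762 208.97397656]
 [287.73694316 213.64894908]]
[[302.08932868 209.03357204]
 [300.10262652 213.70362038]]
```

```bash
python3 - <<'E'
from h import *
o=load("6"); s=o["top"]; im=s["image"].astype(int)
sub=im[195:225,235:262].sum(2); 
k=(sub<130).astype(np.uint8); 
n,lab,st,ce=cv2.connectedComponentsWithStats(k); i=1+st[1:,4].argmax(); m=(lab==i).astype(np.uint8)
c=cv2.findContours(m,0,1)[0]; c=max(c,key=cv2.contourArea); f=np.zeros_like(m); cv2.drawContours(f,[c],-1,1,-1)
hole=(f==1)&(sub>200); hy,hx=np.nonzero(hole); print("cap",onz(s,[[hx.mean()+235,hy.mean()+195]],.065), hx.mean()+235,hy.mean()+195)
ys,xs=np.nonzero(f); W=onz(s,np.c_[xs+235,ys+195],.064)[:,:2]; C=np.cov(W.T); w,v=np.linalg.eigh(C); print(W.mean(0),np.sqrt(12*w),np.degrees(np.arctan2(*v[::-1,1])))
E
```

```text
cap [[nan nan nan]] nan nan
[0.54017837 0.03417374] [0.02151065 0.05839035] 159.5995265201377<stdin>:7: RuntimeWarning: Mean of empty slice.
  ret = ret.dtype.type(ret / rcount)
```

{"name": "jog_arm", "arguments": {
  "commands": [
    [0,-13,-6,7.1],
    [0,-13,-6,7.1],
    [0,-13,-6,7.1],
    [0,-13,-6,7.1],
    [0,-13,-6,7.1],
    [0,-13,-6,7.1],
    [0,-12,-6,7.1],
    [0,-12,-6,7.1],
    [0,-12,-6,7.1],
    [0,-12,-6,7.1]
  ]
}}

```text
clock: 10.7
tool_pos: [0.54, 0.0324, 0.1101]
orientation: [-180.0, -0.0, -38.4]
force: [0.7, -0.7, -0.9]
opening: 0.04
```

{"name": "jog_arm", "arguments": {
  "commands": [
    [0,0,0,7.1],
    [0,0,0,7.1],
    [0,0,0,3.6],
    [0,0,0,0],
    [0,0,0,0],
    [0,0,0,0],
    [0,0,0,0],
    [0,0,0,0],
    [0,0,0,0],
    [0,0,0,0]
  ]
}}

```text
clock: 11.53
tool_pos: [0.5403, 0.0339, 0.1103]
orientation: [-180.0, -0.0, -20.6]
force: [-0.2, -0.1, 0.2]
opening: 0.0403
```

```bash
python3 - <<'E'
from h import *
from plant import get_obs
o=take("7"); ob=get_obs(); print(ob["tool_pos"],ob["orientation"],ob["joint_pos"],ob["force"],ob["moment"])
for n in("side","top"):
    a=o[n]["image"][145:245,210:310,::-1]; cv2.imwrite(f"pics/{n}7z.png",cv2.resize(a,None,fx=6,fy=6,interpolation=cv2.INTER_CUBIC))
E
```

```text
[0.54028892 0.03385833 0.11025428] [ 1.79998111e+02  1.70408629e-03 -2.06190890e+01] [ 2.43365417e+01  1.19868461e+01 -2.26785069e+01  1.61445055e-04
 -5.53371876e+01  4.50442775e+01] [-0.03020766 -0.30854271  0.01687178] [-0.08273382  0.16709478  0.00759106]
```

View pics/side7z.png

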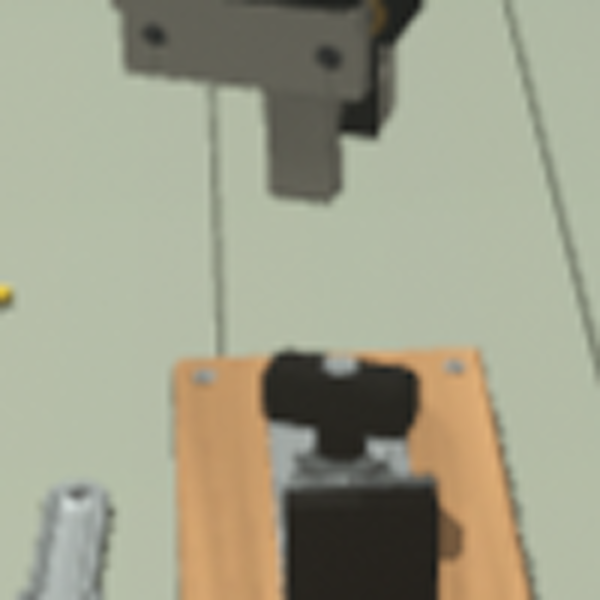

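```bash
python3 - <<'E'
from h import *
o=load("7"); c,D=ray(o["side"],[[260.8,178.3]])
for y in(.02,.01,0,-.01): print(y,(c+D[0]*((y-c[1])/D[0][1])).round(4))
print(proj(o["side"],[[.54,.034,.11],[.53,.01,.11]]))
E
```

```text
0.02 [0.5313 0.02   0.1377]
0.01 [0.531  0.01   0.1427]
0 [0.5306 0.     0.1478]
-0.01 [ 0.5303 -0.01    0.1529]
[[264.89497505 187.02551973]
 [260.58382601 192.67478409]]
```

{"name": "jog_arm", "arguments": {
  "commands": [
    [0,0.5,-8,0],
    [0,0,-8,0],
    [0,0,-8,0],
    [0,0,-8,0],
    [0,0,-8,0],
    [0,0,-8,0],
    [0,0,-8,0],
    [0,0,-8,0],
    [0,0,-4,0],
    [0,0,0,0]
  ]
}}

```text
clock: 12.47
tool_pos: [0.5396, 0.034, 0.041]
orientation: [179.9, 0.1, -20.6]
force: [-0.6, -0.1, -0.1]
opening: 0.0399
```

```bash
python3 - <<'E'
from h import *
from plant import get_obs
o=take("8"); ob=get_obs(); print(ob["tool_pos"],ob["orientation"],ob["force"],ob["moment"])
for n in("side","top"):
    a=o[n]["image"][145:245,210:310,::-1]; cv2.imwrite(f"pics/{n}8z.png",cv2.resize(a,None,fx=6,fy=6,interpolation=cv2.INTER_CUBIC))
E
```

```text
[0.54039012 0.03427023 0.042201  ] [ 1.79984615e+02  4.30052891e-03 -2.05935689e+01] [-0.03494349  0.01533229  0.07731665] [-0.08368174  0.10833311 -0.00136546]
```

View pics/side8z.png

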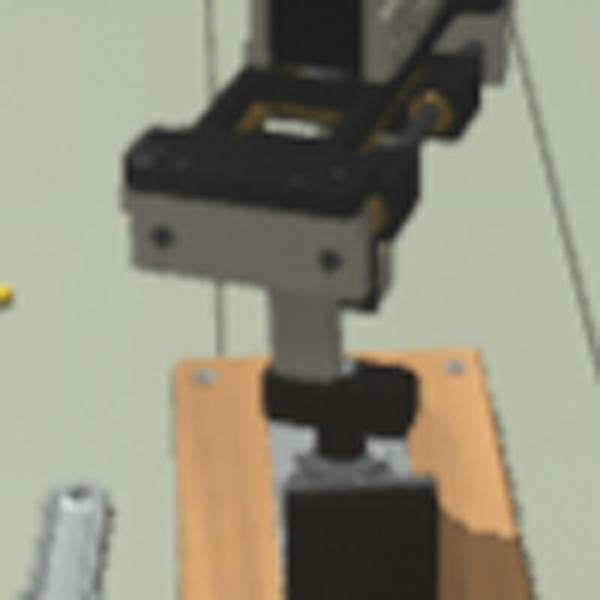

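View pics/top8z.png

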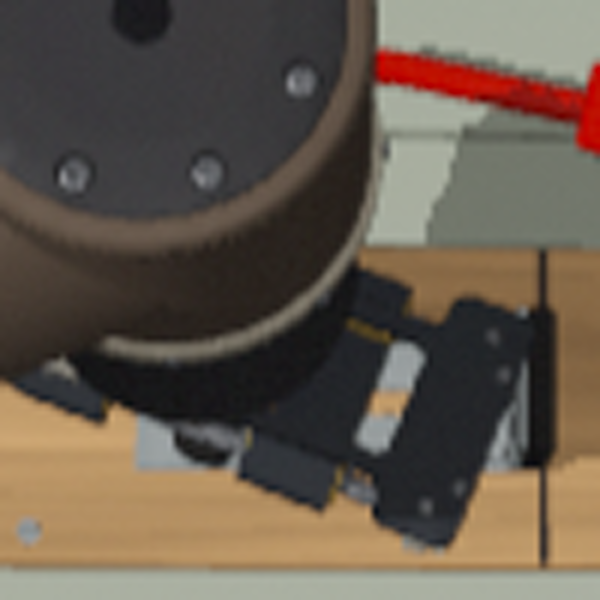

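{"name": "jog_arm", "arguments": {
  "commands": [
    [0,0,0,0],
    [0,0,0,0],
    [0,0,0,0],
    [0,0,0,0],
    [0,0,0,0],
    [0,0,0,0],
    [0,0,0,0],
    [0,0,0,0],
    [0,0,0,0],
    [0,0,0,0]
  ],
  "fingers": 15
}}

```text
clock: 13.4
tool_pos: [0.5403, 0.0343, 0.0423]
orientation: [180.0, -0.0, -20.6]
force: [-0.5, 0.4, -0.1]
opening: 0.0152
```

```bash
python3 - <<'E'
from h import *
from plant import get_obs
o=take("9"); ob=get_obs(); print(ob["tool_pos"],ob["orientation"],ob["force"],ob["moment"],ob["opening"])
for n in("side","top"):
    a=o[n]["image"][145:245,210:310,::-1]; cv2.imwrite(f"pics/{n}9z.png",cv2.resize(a,None,fx=6,fy=6,interpolation=cv2.INTER_CUBIC))
E
```

```text
[0.54031259 0.03430229 0.04223501] [ 1.79997625e+02  1.20323026e-03 -2.06010177e+01] [-0.99381089  0.11506446  0.25578486] [-0.09669009  0.13937201 -0.0039775 ] 0.014994431747522033
```

View pics/side9z.png

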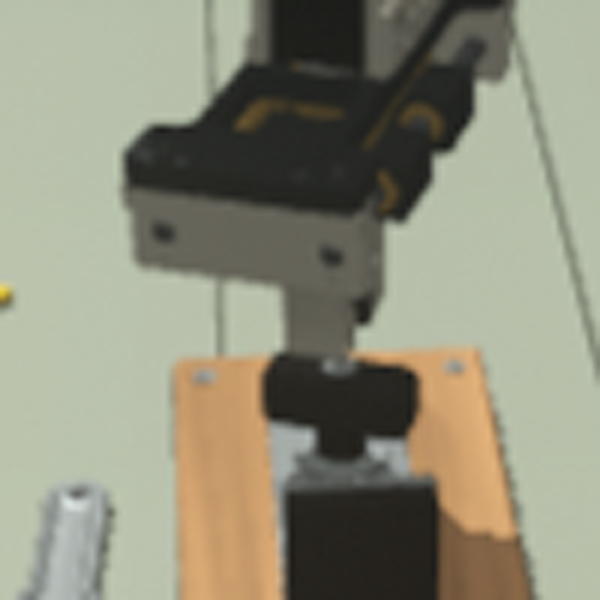

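{"name": "jog_arm", "arguments": {
  "commands": [
    [0,0,0,0],
    [0,0,0,0],
    [0,0,0,0],
    [0,0,0,0],
    [0,0,0,0],
    [0,0,0,0],
    [0,0,-2,0],
    [0,0,-2,0],
    [0,0,-2,0],
    [0,0,-2,0]
  ],
  "fingers": 36
}}

```text
clock: 14.33
tool_pos: [0.5402, 0.0343, 0.0339]
orientation: [180.0, 0.0, -20.6]
force: [-0.0, -0.4, -0.2]
opening: 0.0361
```

{"name": "jog_arm", "arguments": {
  "commands": [
    [0,0,-2,0],
    [0,0,-2,0],
    [0,0,-2,0],
    [0,0,-2,0],
    [0,0,-1,0],
    [0,0,0,0],
    [0,0,0,0],
    [0,0,0,0],
    [0,0,0,0],
    [0,0,0,0]
  ]
}}

```text
clock: 15.17
tool_pos: [0.5404, 0.0343, 0.0254]
orientation: [-180.0, -0.0, -20.6]
force: [-0.3, -0.7, 0.1]
opening: 0.0359
```

```bash
python3 - <<'E'
from h import *
from plant import get_obs
o=take("10"); ob=get_obs(); print(ob["tool_pos"],ob["orientation"],ob["force"],ob["moment"],ob["opening"])
for n in("side","top"):
    a=o[n]["image"][145:245,210:310,::-1]; cv2.imwrite(f"pics/{n}10z.png",cv2.resize(a,None,fx=6,fy=6,interpolation=cv2.INTER_CUBIC))
E
```

```text
[0.54034497 0.03433606 0.02533988] [-1.79995093e+02 -5.53333924e-03 -2.05996387e+01] [-0.36374434  0.23248996  0.53086924] [-0.10145008  0.1777644   0.01985573] 0.03589031696583709
```

View pics/side10z.png

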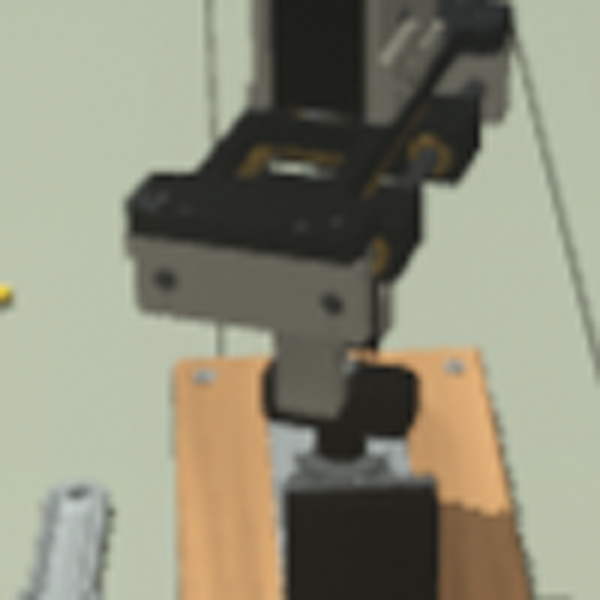

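{"name": "jog_arm", "arguments": {
  "commands": [
    [0,0,-2,0],
    [0,0,-2,0],
    [0,0,-2,0],
    [0,0,-2,0],
    [0,0,-1,0],
    [0,0,0,0],
    [0,0,0,0],
    [0,0,0,0],
    [0,0,0,0],
    [0,0,0,0]
  ]
}}

```text
clock: 16.1
tool_pos: [0.5404, 0.0343, 0.0164]
orientation: [-180.0, -0.0, -20.6]
force: [0.1, -0.3, -0.3]
opening: 0.0363
```

```bash
python3 - <<'E'
from h import *
from plant import get_obs
o=take("11"); ob=get_obs(); print(ob["tool_pos"],ob["orientation"],ob["force"],ob["moment"],ob["opening"])
for n in("side","top"):
    a=o[n]["image"][145:245,210:310,::-1]; cv2.imwrite(f"pics/{n}11z.png",cv2.resize(a,None,fx=6,fy=6,interpolation=cv2.INTER_CUBIC))
E
```

```text
[0.54037432 0.03432949 0.01633241] [-1.79991411e+02 -7.70323442e-03 -2.06054661e+01] [-0.18327474 -0.30349933  0.06184267] [-0.0239408   0.16663369  0.0212643 ] 0.03587346173175172
```

View pics/side11z.png

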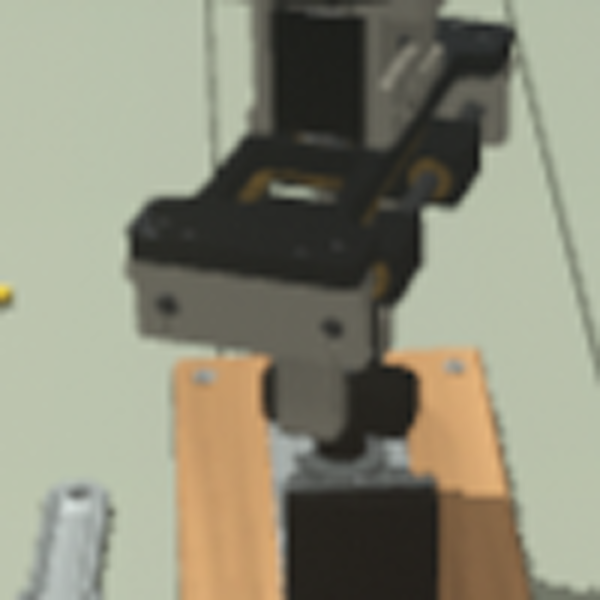

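View pics/top11z.png

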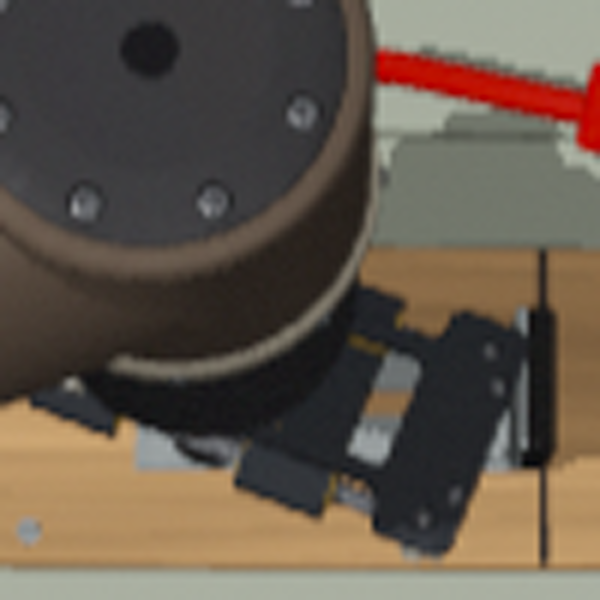

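{"name": "jog_arm", "arguments": {
  "commands": [
    [0,0,0,0],
    [0,0,0,0],
    [0,0,0,0],
    [0,0,0,0],
    [0,0,0,0],
    [0,0,0,0],
    [0,0,0,0],
    [0,0,0,0],
    [0,0,0,0],
    [0,0,0,0]
  ],
  "fingers": 0
}}

```text
clock: 17.03
tool_pos: [0.5406, 0.0345, 0.0163]
orientation: [-180.0, -0.0, -20.6]
force: [0.4, 3.3, -0.4]
opening: 0.0217
```

```bash
cat > ob.py <<'E'
from plant import get_obs
o=get_obs(); print(o["clock"],o["tool_pos"].round(4),o["orientation"].round(2),o["force"].round(2),o["moment"].round(3),round(o["opening"],4),o["joint_pos"].round(1))
E
python3 ob.py
```

```text
17.0333 [0.5406 0.0345 0.0163] [-1.7998e+02 -2.0000e-02 -2.0590e+01] [ 0.37  3.28 -0.37] [ 1.241 -0.021  0.034] 0.0217 [ 24.4  18.5 -28.6  -0.  -42.9  45. ]
```

{"name": "jog_arm", "arguments": {
  "commands": [
    [0,0.3,0,-2],
    [0,0,0,-3],
    [0,0,0,-3],
    [0,0,0,-3],
    [0,0,0,-3],
    [0,0,0,-3],
    [0,0,0,-3],
    [0,0,0,0],
    [0,0,0,0],
    [0,0,0,0]
  ]
}}

```text
clock: 17.87
tool_pos: [0.5407, 0.0349, 0.0163]
orientation: [-180.0, -0.0, -40.5]
force: [2.0, 4.8, -2.4]
opening: 0.0217
```

```bash
python3 ob.py; python3 ob.py
```

```text
17.8667 [0.5407 0.0349 0.0163] [-1.7995e+02 -2.0000e-02 -4.0500e+01] [ 1.97  4.76 -2.41] [ 1.774 -0.517 -0.029] 0.0217 [ 24.4  18.5 -28.6  -0.  -42.8  25.1]
17.8667 [0.5407 0.0349 0.0163] [-1.7995e+02 -2.0000e-02 -4.0500e+01] [ 1.97  4.76 -2.41] [ 1.774 -0.517 -0.029] 0.0217 [ 24.4  18.5 -28.6  -0.  -42.8  25.1]
```

{"name": "jog_arm", "arguments": {
  "commands": [
    [0.3,0.5,0,-3],
    [0,0,0,-3],
    [0,0,0,-3],
    [0,0,0,-3],
    [0,0,0,-3],
    [0,0,0,0],
    [0,0,0,0],
    [0,0,0,0],
    [0,0,0,0],
    [0,0,0,0]
  ]
}}

```text
clock: 18.7
tool_pos: [0.541, 0.0353, 0.0163]
orientation: [-180.0, -0.0, -55.5]
force: [3.3, 3.4, -3.5]
opening: 0.0215
```

```bash
python3 ob.py
```

```text
18.7 [0.541  0.0353 0.0163] [-1.7997e+02 -1.0000e-02 -5.5480e+01] [ 3.34  3.38 -3.48] [ 1.521 -1.002 -0.027] 0.0215 [ 24.5  18.5 -28.6   0.  -42.9  10.1]
```

{"name": "jog_arm", "arguments": {
  "commands": [
    [0.5,0.3,-0.2,-3],
    [0,0,0,-3],
    [0,0,0,-3],
    [0,0,0,-3],
    [0,0,0,-3],
    [0,0,0,0],
    [0,0,0,0],
    [0,0,0,0],
    [0,0,0,0],
    [0,0,0,0]
  ]
}}

```text
clock: 19.53
tool_pos: [0.5413, 0.0355, 0.0162]
orientation: [-180.0, -0.0, -70.5]
force: [2.6, 4.2, 0.4]
opening: 0.0213
```

```bash
python3 ob.py
```

```text
19.5333 [0.5413 0.0355 0.0162] [-179.98   -0.    -70.53] [2.57 4.16 0.41] [ 1.479 -0.728  0.109] 0.0213 [ 24.5  18.6 -28.5   0.  -42.9  -5. ]
```

```bash
cat > av.py <<'E'
from plant import get_obs,snapshot
import numpy as np
M=[];F=[]
for i in range(6):
    snapshot("side"); o=get_obs(); M.append(o["moment"]);F.append(o["force"])
print(o["clock"],"M",np.mean(M,0).round(3),np.std(M,0).round(3),"F",np.mean(F,0).round(2),o["orientation"].round(2),o["tool_pos"].round(4),round(o["opening"],4))
E
python3 av.py
```

```text
19.8333 M [ 1.513 -0.772  0.047] [0.017 0.017 0.038] F [2.59 3.78 0.31] [-179.98   -0.    -70.58] [0.5413 0.0355 0.0162] 0.0219
```

{"name": "jog_arm", "arguments": {
  "commands": [
    [0,0.2,0,-2],
    [0,0,0,-2],
    [0,0,0,-2],
    [0,0,0,-2],
    [0,0,0,0],
    [0,0,0,0],
    [0,0,0,0],
    [0,0,0,0],
    [0,0,0,0],
    [0,0,0,0]
  ]
}}

```text
clock: 20.67
tool_pos: [0.5414, 0.0356, 0.0162]
orientation: [-180.0, -0.0, -78.5]
force: [4.0, 3.2, -0.5]
opening: 0.0218
```

```bash
python3 av.py
```

```text
20.9667 M [ 1.047 -1.475  0.088] [0.017 0.011 0.03 ] F [ 4.45  2.76 -0.09] [-179.97   -0.    -78.55] [0.5414 0.0356 0.0162] 0.0216
```

{"name": "jog_arm", "arguments": {
  "commands": [
    [0.3,0,0,-2],
    [0,0,0,-2],
    [0,0,0,-2],
    [0,0,0,-2],
    [0,0,0,-2],
    [0,0,0,0],
    [0,0,0,0],
    [0,0,0,0],
    [0,0,0,0],
    [0,0,0,0]
  ]
}}

```text
clock: 21.8
tool_pos: [0.5417, 0.0357, 0.0162]
orientation: [-180.0, 0.0, -88.5]
force: [3.7, 3.0, 0.0]
opening: 0.0219
```

```bash
python3 av.py
```

```text
22.1 M [ 1.168 -1.405  0.109] [0.031 0.027 0.015] F [4.02 2.76 0.31] [-179.97    0.    -88.55] [0.5417 0.0357 0.0162] 0.0215
```

{"name": "jog_arm", "arguments": {
  "commands": [
    [0,0,0,-2],
    [0,0,0,-2],
    [0,0,0,-2],
    [0,0,0,-2],
    [0,0,0,-2],
    [0,0,0,0],
    [0,0,0,0],
    [0,0,0,0],
    [0,0,0,0],
    [0,0,0,0]
  ]
}}

```text
clock: 22.93
tool_pos: [0.542, 0.0357, 0.0162]
orientation: [-180.0, 0.0, -98.5]
force: [4.8, 2.4, -1.1]
opening: 0.0219
```

```bash
python3 av.py
```

```text
23.2333 M [ 1.082 -1.732  0.132] [0.021 0.021 0.044] F [ 4.98  3.07 -0.76] [-1.7996e+02  1.0000e-02 -9.8540e+01] [0.5419 0.0357 0.0161] 0.0216
```

{"name": "jog_arm", "arguments": {
  "commands": [
    [0,0,0,-2],
    [0,0,0,-2],
    [0,0,0,-2],
    [0,0,0,-2],
    [0,0,0,-2],
    [0,0,0,0],
    [0,0,0,0],
    [0,0,0,0],
    [0,0,0,0],
    [0,0,0,0]
  ]
}}

```text
clock: 24.07
tool_pos: [0.5422, 0.0357, 0.0162]
orientation: [-179.9, 0.0, -108.5]
force: [5.7, 3.3, -1.8]
opening: 0.0217
```

```bash
python3 av.py; python3 - <<'E'
from h import *
o=take("12")
a=o["side"]["image"][145:245,210:310,::-1]; b=o["top"]["image"][145:245,200:300,::-1]; cv2.imwrite("pics/z12.png",cv2.resize(np.hstack([a,b]),None,fx=4,fy=4,interpolation=cv2.INTER_CUBIC))
E
```

```text
24.3667 M [ 0.889 -2.069  0.174] [0.022 0.023 0.021] F [ 5.81  2.25 -1.47] [-1.7994e+02  3.0000e-02 -1.0853e+02] [0.5422 0.0357 0.0162] 0.0216
```

View pics/z12.png

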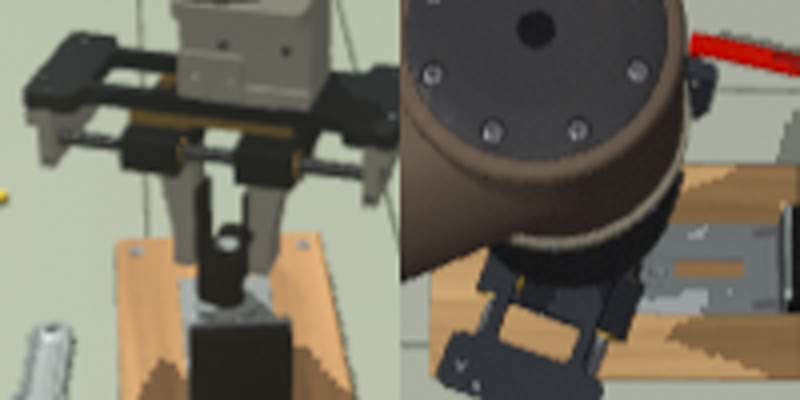

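{"name": "jog_arm", "arguments": {
  "commands": [
    [0,0,0,-2],
    [0,0,0,-2],
    [0,0,0,-2],
    [0,0,0,-2],
    [0,0,0,-2],
    [0,0,0,0],
    [0,0,0,0],
    [0,0,0,0],
    [0,0,0,0],
    [0,0,0,0]
  ]
}}

```text
clock: 25.3
tool_pos: [0.5424, 0.0356, 0.0162]
orientation: [-179.9, 0.0, -118.5]
force: [6.7, 1.3, -3.2]
opening: 0.0215
```

```bash
python3 av.py; python3 av.py
```

```text
25.6 M [ 0.653 -2.468  0.204] [0.016 0.025 0.039] F [ 7.19  1.38 -2.56] [-1.7993e+02  4.0000e-02 -1.1853e+02] [0.5424 0.0356 0.0162] 0.0216
25.9 M [ 0.64  -2.459  0.219] [0.027 0.022 0.028] F [ 6.86  1.38 -2.49] [-1.7993e+02  4.0000e-02 -1.1853e+02] [0.5424 0.0356 0.0162] 0.0217
```

{"name": "jog_arm", "arguments": {
  "commands": [
    [0,0,0,-2],
    [0,0,0,-2],
    [0,0,0,-2],
    [0,0,0,-1],
    [0,0,0,0],
    [0,0,0,0],
    [0,0,0,0],
    [0,0,0,0],
    [0,0,0,0],
    [0,0,0,0]
  ]
}}

```text
clock: 26.73
tool_pos: [0.5425, 0.0356, 0.0162]
orientation: [-179.9, 0.1, -125.5]
force: [6.7, 0.9, -3.1]
opening: 0.0218
```

```bash
python3 av.py; python3 av.py
```

```text
27.0333 M [ 0.42  -2.735  0.238] [0.015 0.024 0.035] F [ 7.61  0.61 -3.54] [-1.7992e+02  5.0000e-02 -1.2552e+02] [0.5425 0.0356 0.0162] 0.0214
27.3333 M [ 0.396 -2.739  0.211] [0.026 0.012 0.018] F [ 7.71  1.07 -3.19] [-1.7992e+02  5.0000e-02 -1.2552e+02] [0.5425 0.0356 0.0162] 0.0215
```

{"name": "jog_arm", "arguments": {
  "commands": [
    [0,0,0,0],
    [0,0,0,0],
    [0,0,0,0],
    [0,0,0,0],
    [0,0,0,0],
    [0,0,0,0],
    [0,0,0,0],
    [0,0,0,0],
    [0,0,0,0],
    [0,0,0,0]
  ],
  "fingers": 40
}}

```text
clock: 28.17
tool_pos: [0.5414, 0.0356, 0.016]
orientation: [180.0, -0.0, -125.6]
force: [-0.4, -0.3, 0.8]
opening: 0.0404
```

```bash
python3 av.py
```

```text
28.4667 M [ 0.034  0.049 -0.01 ] [0.017 0.032 0.039] F [ 0.06 -0.    0.05] [-180.    -0.  -125.6] [0.5414 0.0356 0.0161] 0.0401
```

{"name": "jog_arm", "arguments": {
  "commands": [
    [0,0,5,0],
    [0,0,10,0],
    [0,0,15,0],
    [0,0,20,0],
    [0,0,30,0],
    [0,0,30,0],
    [0,0,30,0],
    [0,20,10,0],
    [0,30,0,0],
    [0,30,0,0]
  ]
}}

```text
clock: 29.3
tool_pos: [0.542, 0.1163, 0.1688]
orientation: [-179.9, 0.2, -125.7]
force: [-0.7, 0.2, 0.3]
opening: 0.04
```

{"name": "jog_arm", "arguments": {
  "commands": [
    [0,30,0,0],
    [0,30,0,0],
    [0,20,0,0],
    [0,10,0,0],
    [0,0,0,0],
    [0,0,0,0],
    [0,0,0,0],
    [0,0,0,0],
    [0,0,0,0],
    [0,0,0,0]
  ]
}}

```text
clock: 30.13
tool_pos: [0.5415, 0.2048, 0.1662]
orientation: [-180.0, 0.0, -125.7]
force: [-0.6, -0.0, 0.4]
opening: 0.0399
```

```bash
python3 - <<'E'
from gap import *
from padtop import padtop
from plant import get_obs
o=take("13"); print(gap(o)); print(padtop(o)); print(gap(load("6")),padtop(load("6")))
a=o["side"]["image"][165:265,210:310,::-1]; b=o["top"]["image"][165:265,210:310,::-1]; cv2.imwrite("pics/z13.png",cv2.resize(np.hstack([a,b]),None,fx=4,fy=4,interpolation=cv2.INTER_CUBIC))
s=o["top"]; im=s["image"].astype(int)
sub=im[190:230,232:266].sum(2); k=(sub<130).astype(np.uint8)
n,lab,st,ce=cv2.connectedComponentsWithStats(k); i=1+st[1:,4].argmax(); m=(lab==i).astype(np.uint8)
c=max(cv2.findContours(m,0,1)[0],key=cv2.contourArea); f=np.zeros_like(m); cv2.drawContours(f,[c],-1,1,-1)
ys,xs=np.nonzero(f); W=onz(s,np.c_[xs+232,ys+190],.064)[:,:2]; w,v=np.linalg.eigh(np.cov(W.T)); print(W.mean(0),np.sqrt(12*w),np.degrees(np.arctan2(*v[::-1,1])))
E
python3 ob.py
```

```text
(array([271. , 252.2]), [np.float64(1.76), np.float64(0.36), np.float64(-1.05)])
(array([[302.24918567, 203.        ],
       [302.135     , 216.        ]]), array([ 0.53903015, -0.08090234]), np.float64(179.97502911468175), np.float64(-0.1956763838821666))
(array([271.  , 252.19]), [np.float64(1.77), np.float64(0.37), np.float64(-1.04)]) (array([[302.05061728, 203.        ],
       [302.06237219, 216.        ]]), array([ 0.53902661, -0.08071846]), np.float64(-179.51585392054312), np.float64(-0.011758450081687499))
[0.5403716  0.03475057] [0.02080938 0.05315105] 65.72496245671066
30.2333 [0.5415 0.2051 0.1662] [-1.8000e+02  1.0000e-02 -1.2564e+02] [-0.21 -0.44  0.  ] [ 0.034  0.048 -0.054] 0.04 [ 40.1  12.6 -13.8   0.  -63.6 -75.7]
```

View pics/z13.png

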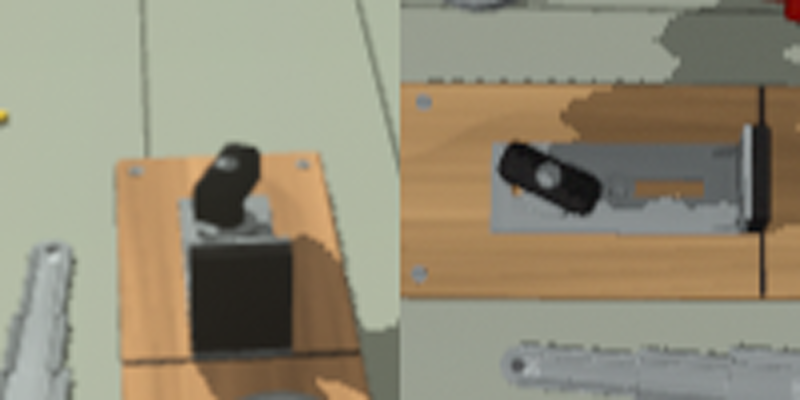

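{"name": "jog_arm", "arguments": {
  "commands": [
    [2,-18,-5,1.1],
    [0,-18,-5,1.1],
    [0,-18,-5,1.1],
    [0,-18,-5,1.1],
    [0,-18,-5,1.1],
    [0,-18,-5,1.1],
    [0,-18,-5,1.1],
    [0,-18,-5,1.1],
    [0,-18,-5,1.1],
    [0,-7.3,0,1.4]
  ]
}}

```text
clock: 31.07
tool_pos: [0.5424, 0.0343, 0.12]
orientation: [179.9, -0.1, -114.3]
force: [-0.1, 0.5, -0.9]
opening: 0.0396
```

{"name": "jog_arm", "arguments": {
  "commands": [
    [0,0,0,0],
    [0,0,-15,0],
    [0,0,-15,0],
    [0,0,-15,0],
    [0,0,-15,0],
    [0,0,-15,0],
    [0,0,-15,0],
    [0,0,-10,0],
    [0,0,-4.5,0],
    [0,0,0,0]
  ]
}}

```text
clock: 31.9
tool_pos: [0.5429, 0.0363, 0.0157]
orientation: [179.9, -0.1, -114.3]
force: [-0.1, -0.7, -0.2]
opening: 0.04
```

```bash
python3 av.py; python3 - <<'E'
from h import *
o=take("14")
a=o["side"]["image"][145:245,210:310,::-1]; b=o["top"]["image"][145:245,200:300,::-1]; cv2.imwrite("pics/z14.png",cv2.resize(np.hstack([a,b]),None,fx=4,fy=4,interpolation=cv2.INTER_CUBIC))
E
```

```text
32.2 M [ 0.043  0.058 -0.01 ] [0.015 0.032 0.028] F [0.29 0.19 0.33] [-1.7994e+02  6.0000e-02 -1.1430e+02] [0.5439 0.0365 0.0173] 0.04
```

View pics/z14.png

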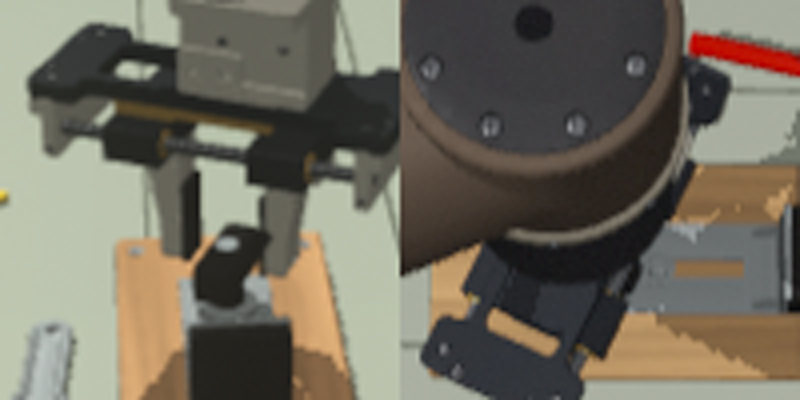

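{"name": "jog_arm", "arguments": {
  "commands": [
    [0,0,0,0],
    [0,0,0,0],
    [0,0,0,0],
    [0,0,0,0],
    [0,0,0,0],
    [0,0,0,0],
    [0,0,0,0],
    [0,0,0,0],
    [0,0,0,0],
    [0,0,0,0]
  ],
  "fingers": 0
}}

```text
clock: 33.13
tool_pos: [0.5431, 0.0364, 0.0167]
orientation: [180.0, -0.0, -114.3]
force: [-4.7, 3.6, 4.7]
opening: 0.0215
```

```bash
python3 av.py;
```

```text
33.4333 M [ 1.209  1.713 -0.002] [0.038 0.021 0.026] F [-4.56  3.34  4.87] [ 1.7998e+02 -1.0000e-02 -1.1431e+02] [0.5431 0.0364 0.0166] 0.022
```

{"name": "jog_arm", "arguments": {
  "commands": [
    [0,0,0,-1],
    [0,0,0,-1],
    [0,0,0,-1],
    [0,0,0,0],
    [0,0,0,0],
    [0,0,0,0],
    [0,0,0,0],
    [0,0,0,0],
    [0,0,0,0],
    [0,0,0,0]
  ]
}}

```text
clock: 34.27
tool_pos: [0.5432, 0.0364, 0.0166]
orientation: [180.0, -0.0, -117.3]
force: [-4.3, 3.1, 5.2]
opening: 0.0217
```

```bash
python3 av.py;
```

```text
34.5667 M [1.122 1.625 0.056] [0.022 0.021 0.026] F [-4.35  2.86  5.17] [ 1.7999e+02 -1.0000e-02 -1.1730e+02] [0.5432 0.0363 0.0166] 0.0215
```

{"name": "jog_arm", "arguments": {
  "commands": [
    [0,0,0,-1],
    [0,0,0,-1],
    [0,0,0,-1],
    [0,0,0,-1],
    [0,0,0,-1],
    [0,0,0,-1],
    [0,0,0,0],
    [0,0,0,0],
    [0,0,0,0],
    [0,0,0,0]
  ]
}}

```text
clock: 35.4
tool_pos: [0.5435, 0.0363, 0.0167]
orientation: [-180.0, -0.0, -123.3]
force: [-3.2, 2.1, 5.3]
opening: 0.0215
```

```bash
python3 av.py;
```

```text
35.7 M [0.784 1.393 0.19 ] [0.014 0.019 0.011] F [-3.65  1.78  5.22] [-179.99   -0.   -123.31] [0.5434 0.0363 0.0166] 0.0217
```

{"name": "jog_arm", "arguments": {
  "commands": [
    [0,0,0,-1],
    [0,0,0,-1],
    [0,0,0,-1],
    [0,0,0,0],
    [0,0,0,0],
    [0,0,0,0],
    [0,0,0,0],
    [0,0,0,0],
    [0,0,0,0],
    [0,0,0,0]
  ]
}}

```text
clock: 36.53
tool_pos: [0.5435, 0.0362, 0.0166]
orientation: [-180.0, -0.0, -126.3]
force: [-3.1, 2.0, 4.5]
opening: 0.0216
```

```bash
python3 av.py;python3 av.py
```

```text
36.8333 M [0.524 1.169 0.254] [0.026 0.03  0.022] F [-3.24  1.41  5.12] [-179.99   -0.   -126.31] [0.5435 0.0362 0.0166] 0.0215
37.1333 M [0.516 1.186 0.23 ] [0.029 0.034 0.025] F [-2.89  0.7   5.3 ] [-179.99    0.   -126.32] [0.5435 0.0362 0.0166] 0.0218
```

{"name": "jog_arm", "arguments": {
  "commands": [
    [0,0,0,0],
    [0,0,0,0],
    [0,0,0,0],
    [0,0,0,0],
    [0,0,0,0],
    [0,0,0,0],
    [0,0,0,0],
    [0,0,0,0],
    [0,0,0,0],
    [0,0,0,0]
  ],
  "fingers": 40
}}

```text
clock: 37.97
tool_pos: [0.5435, 0.0363, 0.0166]
orientation: [-180.0, 0.0, -126.3]
force: [-0.4, -0.9, 0.8]
opening: 0.04
```

{"name": "jog_arm", "arguments": {
  "commands": [
    [0,0,5,0],
    [0,0,10,0],
    [0,0,15,0],
    [0,0,20,0],
    [0,0,30,0],
    [0,0,30,0],
    [0,0,30,0],
    [0,20,10,0],
    [0,30,0,0],
    [0,30,0,0]
  ]
}}

```text
clock: 38.8
tool_pos: [0.544, 0.117, 0.1693]
orientation: [-179.9, 0.2, -126.4]
force: [0.4, 0.6, -0.1]
opening: 0.0401
```

{"name": "jog_arm", "arguments": {
  "commands": [
    [0,30,0,0],
    [0,30,0,0],
    [0,20,0,0],
    [0,10,0,0],
    [0,0,0,0],
    [0,0,0,0],
    [0,0,0,0],
    [0,0,0,0],
    [0,0,0,0],
    [0,0,0,0]
  ]
}}

```text
clock: 39.63
tool_pos: [0.5435, 0.2055, 0.1667]
orientation: [-180.0, 0.0, -126.4]
force: [-0.4, 0.0, 0.0]
opening: 0.0403
```

```bash
python3 - <<'E'
from gap import *
from padtop import padtop
o=take("15"); print(gap(o)); print(padtop(o)); 
s=o["top"]; im=s["image"].astype(int)
sub=im[190:230,232:266].sum(2); k=(sub<130).astype(np.uint8)
n,lab,st,ce=cv2.connectedComponentsWithStats(k); i=1+st[1:,4].argmax(); m=(lab==i).astype(np.uint8)
c=max(cv2.findContours(m,0,1)[0],key=cv2.contourArea); f=np.zeros_like(m); cv2.drawContours(f,[c],-1,1,-1)
ys,xs=np.nonzero(f); W=onz(s,np.c_[xs+232,ys+190],.064)[:,:2]; w,v=np.linalg.eigh(np.cov(W.T)); print(W.mean(0),np.degrees(np.arctan2(*v[::-1,1])))
for t in ("0","6","15"):
    gg=load(t)["top"]["image"].astype(int); print(gg[196:224:2,298:306].sum(2)[3:9])
E
python3 ob.py
```

```text
(array([271.  , 252.19]), [np.float64(1.77), np.float64(0.36), np.float64(-1.05)])
(array([[302.22955975, 203.        ],
       [302.18229167, 216.        ]]), array([ 0.53902993, -0.08089091]), np.float64(-179.71027132985765), np.float64(-0.18424513252323074))
[0.54039218 0.03469139] 65.8646596491145
[[209 164  81 184 216 219 215 213]
 [221 173  76 192 223 224 224 223]
 [233 225  81 190 228 232 228 230]
 [225 217  76 195 226 226 225 225]
 [231 222  87 189 231 233 230 232]
 [239 231  80 203 236 237 243 234]]
[[ 65  66  55  62 135 257 258 253]
 [ 67  57  59  75 140 263 267 262]
 [ 69  64  64  59 143 267 270 275]
 [ 72  64  75  66 142 269 264 266]
 [ 66  63  63  67 138 272 268 271]
 [ 80  60  59  71 147 282 287 284]]
[[ 91  96  98  96 140 246 245 245]
 [ 91  93  95  98 143 256 256 261]
 [105  91  93 102 147 264 265 266]
 [117  93  95  97 145 258 257 257]
 [112 102 101  95 144 264 266 262]
 [114  90  93  99 156 274 274 273]]
39.7333 [0.5435 0.2058 0.1667] [-1.8000e+02  1.0000e-02 -1.2634e+02] [ 0.12 -0.34  0.27] [ 0.029  0.079 -0.019] 0.0401 [ 40.   12.8 -13.5   0.  -63.7 -76.4]
```

View pics/top_15.png

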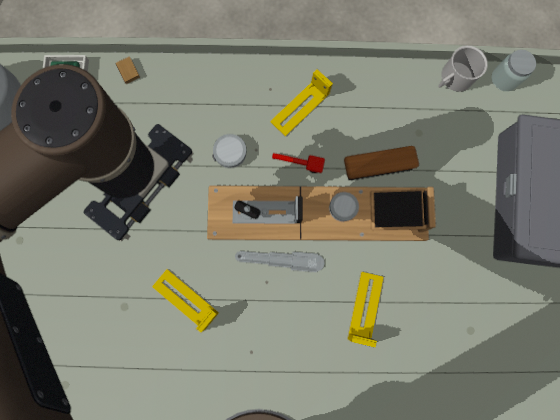

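View pics/side_15.png

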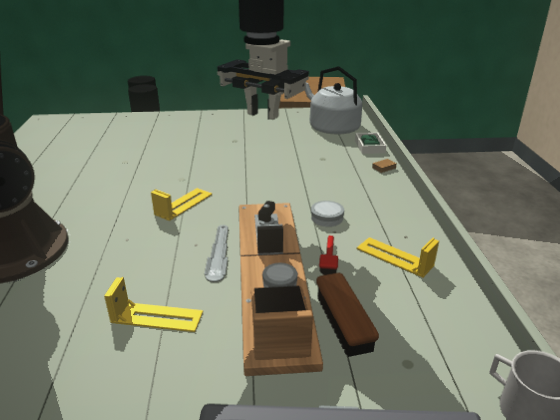

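```bash
python3 -c "
from plant import close_job
print(close_job())"
```

```text
the job is handed in; nothing more can be done
None
```

The heel stop is on the pencil line, the T-knob is clamped at about 0.23–0.25 N·m, and the job is handed in at about 40 s of the 64 s. No verdict was reported.

**Stop position:** I pinched the upright and slid the stop about 27 mm towards the toe end. Wrist force stayed at a few newtons throughout. After clamping, the top view put the pad face 0.2 mm past the line and the side view 0.4 mm short of it. They differ by about half a millimetre, which is within the calibration.

**Knob:** I turned it clockwise about 94° in one grasp, up to about 0.23 N·m. I then let go, regripped and loaded it again to about 0.25 N·m as a check. The bar did not turn further, so it is holding.

**Surroundings:** The last pictures show the tins, brush, dauber, shoehorn and yellow look-alikes where they were. The gripper is open and clear of everything.

**Checks that disagreed:**
- **Fingertip height:** In the pictures the finger ends sit about 32 mm higher than the reported TCP. I gripped the knob by what the pictures showed. The earlier pinch on the upright went by the reported TCP, so it probably held only the top few millimetres.
- **Grip opening:** The gripper read only about 2 mm while holding the 14 mm upright, and I did not find out why. The stop still followed the tool's movement exactly.
- **Tightening rate:** The moment rose at about 0.2 N·m per rad, against the 0.35 stated. I judged tightness by the measured moment. At the stated rate the angle turned would suggest a higher moment, close to the 0.35 N·m limit by the worst estimate.

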